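Cap the grease stud on a conveyor roller

TASK

Roll the steel conveyor roller along its tray until the brass grease stud points straight up, then press the small grey snap cap onto the stud until it clicks, and keep pressing until it is fully home with the sprung seal under it squeezed down. Finish while still holding the cap firmly pressed home: do not let go. Leave the larger flat bung, the jar and the spanner where they are.

Things in the scene. Friction and masses are not known exactly. Their poses are not given: they have to be found in the camera images.
- tray: fixed roller tray: 230 x 250 mm black rubber bed, 8 mm thick, with aluminium side plates 52 mm high at y = +-107 mm whose slots keep the roller's axle captive. Origin under its centre on the bench; its x is the direction the roller rolls along, its y the direction of the axle. Turned by up to 20 degrees.
- drum: the roller: steel drum 60 mm in diameter, 180 mm long, 0.7 kg, lying on the rubber bed. Origin at its centre on the axle line, 38 mm above the bench; y along the axle, z out along the stud (turns with the drum). At the start z leans 40 to 80 degrees from vertical towards the tray's +x, so the drum must roll towards the tray's -x (towards the robot), about 30 mm per radian.
- axle (a joint): how far the axle stands along the tray's x from where it starts, m: 0 is 15 mm in front (+x) of the tray's centre, range -0.07 to 0.03. The roller rolls with a drag of about 2 N and stays where left; it cannot be lifted out. A finger pushing the stud's outer end towards -x, or pressing on the drum's top and dragging, rolls it; beyond about 14 N at the bed it skids.
- stud_seat (a point): centre of the collar's flat top at the stud's foot, 34 mm from the axle line; z out along the stud, y along the axle. The dark collar is 32 mm in diameter and stands 4 mm out of the drum. A black rubber sealing disc 29 mm in diameter stands 4 mm proud of the collar round the stud.
- stud_tip (a point): outer end of the brass stud, 22 mm out from stud_seat. The stud is 16 mm in diameter and tapers to 9 mm over its last 5 mm. Four sprung steel balls in its side, 13 mm above the collar, catch the cap's lip: a push of 5 to 15 N, peaking with the cap's rim 15 mm above the collar, forces it past; by 11 mm the force has dropped away (the click).
- seal (a joint): how far the sprung sealing disc is squeezed, m: 0 free, 0.004 fully down (flush with the collar). It takes about 4.5 N to begin and 10.5 N to hold fully down, so it lifts again when the push ends.
- cap: small snap cap, grey plastic, 30 g, a plain upright cylinder 31 mm in diameter and 36 mm tall, taller than wide, open below; standing mouth down on the bench, to be pressed on as it stands. Origin at the centre of its mouth (rim), z up through its closed top. The bore is 18.4 mm wide in the 4 mm lip at the mouth, 25 mm above that, 28 mm deep in all. Fully home its origin coincides with stud_seat.
- bung: bystander: flat grey plastic bung 54 mm in diameter, 18 mm tall, origin under its centre
- jar: bystander: closed jar 56 mm in diameter, 75 mm tall, origin under its centre
- spanner: bystander: steel spanner 160 mm long lying flat, origin under it

How it is judged:
By the outcome, as a careful person would: the job done as asked, in the order asked, and still so for the second after the job is handed in, while the arm keeps its last pose, push and grip.
It also fails if it takes over 56 s, if anything falls off the work surface, if the arm or the gripper's body presses on something with over 40 N, if the wrist force passes 120 N, or if a joint passes its speed limit or range.

ROBOT

A 6-joint arm with a two-finger parallel gripper is mounted at the origin on the work surface. World frame = base frame: x ahead of the robot, y to its left, z up, the work surface at z = 0. Lengths are in m, angles in rad, forces in N, time in s.
With the tool pointing down it reaches from about 0.4 to 0.825 m from the base axis. Payload 7 kg.
Tool frame: the origin (TCP) lies between the finger pads; the fingertips stand 11 mm ahead of it and the grasp point (between the pads) lies 8 mm behind it; x points along the fingers, z is the direction in which the jaws open and shut, and the axes are right-handed (so a half turn about x gives the same grasp; the last joint's range is limited). The gripper opens to 88 mm and grips with 3 to 60 N. Pads are 19 mm wide; open, the fingers measure 130 mm over their backs; the gripper's body (78 mm by 193 mm) begins 47 mm behind the grasp point.
Start: joints at [1.538, 0.359, 0.012, 0, -1.224, -0.288], TCP at [0.213, 0.641, 0.204] pointing down, gripper open.
Joint ranges: [-3.07, 3.07], [-1.43, 2.12], [-1.02, 1.25], [-3.03, 1.67], [-3.05, -0], [-3.03, 3.03]. Speed limits (rad/s): [2.39, 2.39, 3.01, 3.14, 3.14, 3.14].

INTERFACE

Orientations are given as [roll, pitch, yaw] about the fixed x, y, z axes, in that order (R = Rz(yaw) Ry(pitch) Rx(roll)).
In Python, from station import arm gives the robot as it stands.
- The arm moves only by the tool jog_arm, never from a script. Its argument "motion" is a list of rows, each an object of numbers: "dx", "dy", "dz": the shift along the tool's x, y, z in m; "twist": the turn about the tool's x in degrees. In form: [{"dx": .., "dy": .., "dz": .., "twist": ..}, ...]. A call has 1 to 20 rows; each row is the pose to reach, as a shift and turn from the pose commanded when the call began, along the tool's axes at that moment; what a row does not reach only later rows make up. A row lasts 1/12 s, in which the tool goes at most 41.7 mm and 7.16 degrees, less where a joint would pass 70% of its speed; a pose out of reach is approached as far as the arm can. A call with a gripper value outside its range is refused whole. "gripper" is the finger opening in m, from 0 to 0.0876, set as the call begins (left out, the last holds). The fingers move at their own pace and stop on an object; "newtons" is the grip in N (left out, the last holds). Time passes only in rows, so rows that repeat a pose let the fingers close. It gives the time, the measured TCP pose, the force and the opening at its end, in the units of the state.
- arm.get_state(): the state, without advancing time (a new reading comes with each control period).
- arm.grab_frame(name): name is "scene" or "side" or "wrist"; returns the picture (480x640x3 uint8, red, green, blue); there is no depth.
- arm.camera_model(name): a dict with "camera_matrix" (3x3 intrinsics, pixels), "eye" and "attitude" of the camera in the world. Camera axes: x right, y down, z forward; pixel columns grow to the right and rows downward; lengths in m; the calibration is good to about 2 mm. A picture is of the moment at which its call begins: read the wrist's pose just before it. camera_model takes no time and is no camera call; for the wrist camera it gives the pose at the moment of the call.
- arm.job_done(): hands the job in, once; it reports no verdict.
The state is a dict: "t": time; "q": joint angles; "qd": joint speeds; "joint_efforts": joint torques, N m; "eef_pos": TCP position; "ee_rot": TCP orientation; "force": force on the tool from outside, world axes, zero at the start; "moment": the same for the moment, N m; "width": finger opening in m.
Only numpy, scipy, OpenCV 4.12 (cv2) and the standard library are available. Lean on these libraries where they do the work, as an engineer would, in place of code of your own. Each camera call takes 0.05 s, during which the arm holds its last target.

## Working session

There is one attempt and no reset: what is moved stays moved. The work goes in short steps, Python scripts to look and compute and a tool call to move; the robot and the scene stay as the last step left them, time stands still between calls to the robot, and variables do not carry over. Pictures are saved under pics/ and viewed, and the job is handed in when it is done.

Besides the shell and the picture viewer there is one more tool, called after "Call:" as a command line: name --argument value ..., lists and objects as JSON in quotes. jog_arm: Moves the arm, as the interface text tells. Its arguments: {"type":"object","properties":{"motion":{"type":"array"},"gripper":{"type":"number"},"newtons":{"type":"number"}},"required":["motion"]}

```bash
mkdir -p pics; ls
cat > h.py <<'E'
import numpy as np, cv2
from station import arm
def save(img,n): cv2.imwrite('pics/'+n+'.png',img[:,:,::-1])
E
python3 - <<'E'
from h import *
print(arm.get_state())
for n in ("scene","side"):
    m=arm.camera_model(n);print(n,m)
    im=arm.grab_frame(n);save(im,n+'0');np.save('pics/'+n+'0.npy',im)
E
```

```text
pics
{'t': 0.0, 'q': array([ 1.53810277e+00,  3.59366711e-01,  1.10431811e-02, -3.64723043e-04,
       -1.22409793e+00, -2.88110772e-01]), 'qd': array([0.00063935, 0.00015226, 0.00045021, 0.00036533, 0.00032252,
       0.0013992 ]), 'joint_efforts': array([-1.12643229e-03, -5.82722211e+01,  2.93062431e+01,  6.99694186e+00,
        7.00664241e-03, -1.47305182e-04]), 'eef_pos': array([0.21269777, 0.64004479, 0.20282632]), 'ee_rot': array([ 0.0802126 ,  1.56913541, -1.81151227]), 'force': array([-0.86739126, -0.44903963, -0.01297661]), 'moment': array([-0.01278287,  0.02506181, -0.0392802 ]), 'width': 0.08746659634385962}
scene {'camera_matrix': array([[467.10374484,   0.        , 326.97705027],
       [  0.        , 467.10374484, 236.7903737 ],
       [  0.        ,   0.        ,   1.        ]]), 'eye': array([ 1.22241212, -0.28614132,  0.53607128]), 'attitude': array([-2.15637512,  0.02492194,  1.28912266])}
side {'camera_matrix': array([[522.02983447,   0.        , 327.28005455],
       [  0.        , 522.02983447, 235.04845457],
       [  0.        ,   0.        ,   1.        ]]), 'eye': array([0.15192465, 0.46002525, 0.63997907]), 'attitude': array([-2.23641913,  0.01452829, -2.51344465])}
```

View pics/scene0.png

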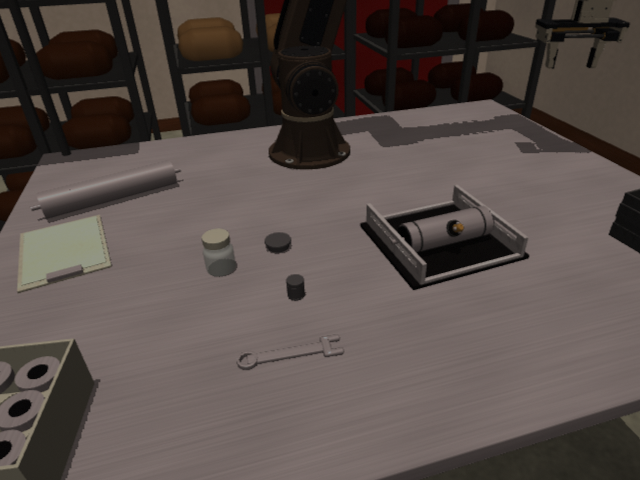

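View pics/side0.png

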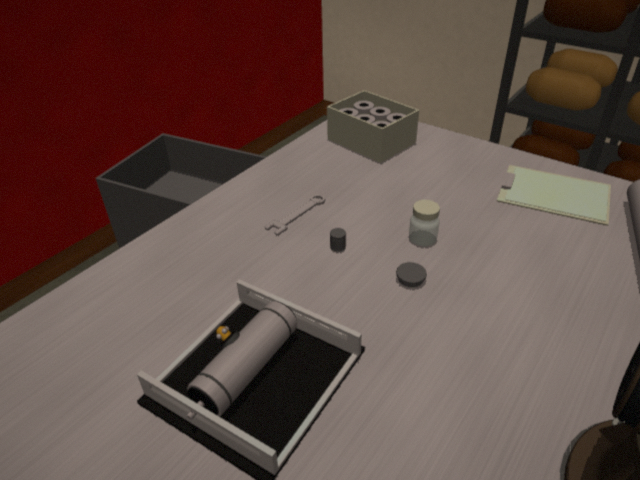

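The scene view shows the drum at (445,229) with the stud at (457,227), and the cap at (296,287). The side view shows the stud at (223,332) and the cap at (338,240). I'll zoom in next.

```bash
cat >> h.py <<'E'
from scipy.spatial.transform import Rotation as Ro
def ray(name,uv,m=None):
    m=m or arm.camera_model(name); K=m['camera_matrix'];R=Ro.from_euler('xyz',m['attitude']).as_matrix()
    d=R@np.linalg.solve(K,[uv[0],uv[1],1]);return np.array(m['eye']),d/np.linalg.norm(d)
def plane(name,uv,z,m=None):
    e,d=ray(name,uv,m);return e+d*(z-e[2])/d[2]
def tri(a,b):
    (e1,d1),(e2,d2)=a,b
    A=np.stack([d1,-d2],1);s=np.linalg.lstsq(A,e2-e1,rcond=None)[0]
    p,q=e1+s[0]*d1,e2+s[1]*d2;return (p+q)/2,np.linalg.norm(p-q)
def proj(name,P,m=None):
    m=m or arm.camera_model(name);R=Ro.from_euler('xyz',m['attitude']).as_matrix()
    c=m['camera_matrix']@(R.T@(np.array(P)-m['eye']));return c[:2]/c[2]
E
python3 - <<'E'
from h import *
S=np.load('pics/scene0.npy');D=np.load('pics/side0.npy')
a=cv2.resize(S[180:290,350:530],None,fx=4,fy=4,interpolation=cv2.INTER_CUBIC);save(a,'za')
b=cv2.resize(D[275:475,130:370],None,fx=3,fy=3,interpolation=cv2.INTER_CUBIC);save(b,'zb')
c=np.hstack([cv2.resize(S[265:310,270:330],(400,300)),cv2.resize(D[220:265,308:368],(400,300))]);save(c,'zc')
for n,im in(('scene',S),('side',D)):
    hsv=cv2.cvtColor(im,cv2.COLOR_RGB2HSV)
    M=cv2.inRange(hsv,(10,120,100),(30,255,255)); 
    N,l,st,ce=cv2.connectedComponentsWithStats(M)
    print(n,'brass',[(st[i],ce[i]) for i in range(1,N) if st[i,4]>4 and st[i,1]>170 ])
    g=cv2.cvtColor(im,cv2.COLOR_RGB2GRAY);M=(g<85).astype(np.uint8)
    N,l,st,ce=cv2.connectedComponentsWithStats(M)
    print(n,'dark',[(st[i].tolist(),ce[i].round(1)) for i in range(1,N) if 100<st[i,4]<2000 and st[i,1]>170 ])
E
```

```text
scene brass [(array([457, 224,   6,   5,  23], dtype=int32), array([459.91304348, 225.86956522]))]
scene dark [([608, 189, 32, 65, 1345], array([627.6, 220.7])), ([264, 232, 28, 22, 488], array([277.7, 242.5])), ([202, 237, 28, 13, 184], array([217. , 244.7])), ([205, 250, 32, 27, 489], array([222.2, 266. ])), ([17, 264, 95, 29, 298], array([ 64.1, 277.5])), ([286, 274, 20, 27, 448], array([295.2, 287.1])), ([0, 342, 69, 52, 1509], array([ 27.8, 362.7])), ([237, 350, 107, 20, 262], array([286.8, 358.9])), ([27, 364, 22, 15, 241], array([ 37.3, 371.1])), ([8, 399, 24, 18, 306], array([ 19.5, 407.7])), ([0, 414, 37, 18, 202], array([ 20.8, 425.6])), ([0, 440, 13, 20, 180], array([  4.8, 448.1]))]
side brass [(array([217, 326,  13,  13,  81], dtype=int32), array([222.48148148, 332.40740741]))]
side dark [([413, 209, 26, 12, 129], array([424.7, 215.8])), ([330, 228, 16, 25, 346], array([337.5, 240.1])), ([409, 231, 28, 17, 349], array([421.9, 238.8])), ([396, 263, 31, 27, 655], array([410.7, 275.6]))]
```

View pics/za.png

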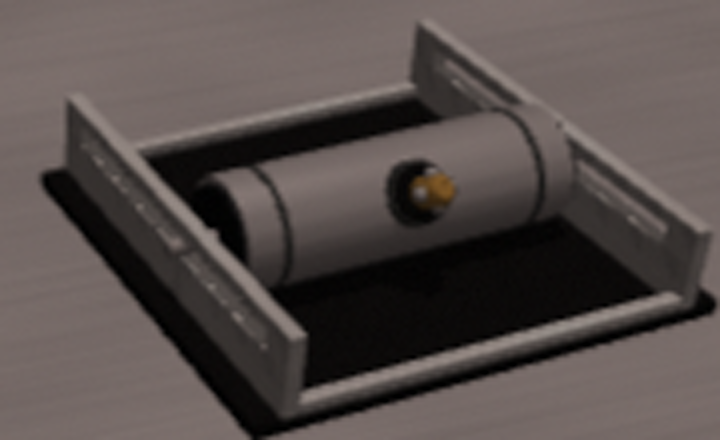

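View pics/zb.png

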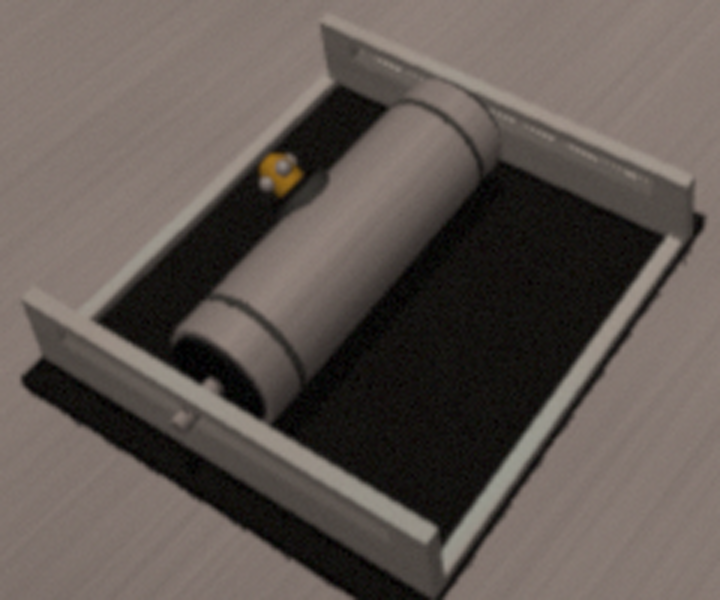

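View pics/zc.png

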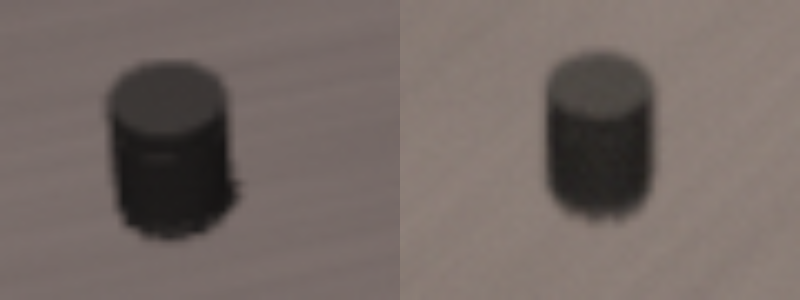

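Run:
```python
from h import *
c=[plane('scene',(295.2,279.7),.036),plane('side',(338,232.75),.036)]
print('cap',c,tri(ray('scene',(295.2,279.7)),ray('side',(338,232.75))))
print('bung',plane('scene',(277.7,241),.018),plane('side',(411,273),.018))
print('stud blob tri',tri(ray('scene',(458.5,227.2)),ray('side',(223,332.5))))
for n,L in (('scene',[(368,204.2),(425,264.5),(455.5,185.5),(526.7,239.2)]),('side',[(138.5,374),(276,455),(237.5,282.5),(361,335.5)])):
    for p in L: print(n,'plate',plane(n,p,.052).round(4))
for n,L in (('scene',[(360.5,223.7),(413.7,289),(528.5,255)]),('side',[(138.3,401),(365,348.3),(275,474)])):
    for p in L: print(n,'bed',plane(n,p,.006).round(4))
print('axle end',plane('side',(190.8,414),.038))
print('drum top',)
s=arm.get_state();print(Ro.from_euler('xyz',s['ee_rot']).as_matrix())
print(arm.camera_model('wrist'))
```

```text
cap [array([ 0.60461237, -0.17681716,  0.036     ]), array([ 0.59868209, -0.17453113,  0.036     ])] (array([ 0.60074079, -0.17661897,  0.03334512]), np.float64(0.0011547034676274144))
bung [ 0.45192719 -0.17873962  0.018     ] [ 0.44041418 -0.17257014  0.018     ]
stud blob tri (array([0.58001224, 0.14275928, 0.06334245]), np.float64(0.0005399743102419243))
scene plate [0.4264 0.0208 0.052 ]
scene plate [0.6524 0.0405 0.052 ]
scene plate [0.4097 0.2329 0.052 ]
scene plate [0.6399 0.2497 0.052 ]
side plate [0.6299 0.2569 0.052 ]
side plate [0.4001 0.2366 0.052 ]
side plate [0.6457 0.0454 0.052 ]
side plate [0.4186 0.0234 0.052 ]
scene bed [0.4246 0.0056 0.006 ]
scene bed [0.6566 0.0214 0.006 ]
scene bed [0.6316 0.2708 0.006 ]
side bed [0.6298 0.2707 0.006 ]
side bed [0.4205 0.0071 0.006 ]
side bed [0.4043 0.2389 0.006 ]
axle end [0.53340508 0.25289737 0.038     ]
drum top
[[-3.39053207e-04  9.48968102e-01 -3.15371887e-01]
 [-1.48540930e-03 -3.15372036e-01 -9.48966950e-01]
 [-9.99998839e-01  1.46706046e-04  1.51653394e-03]]
{'camera_matrix': array([[411.82017064,   0.        , 325.46513351],
       [  0.        , 411.82017064, 242.88039542],
       [  0.        ,   0.        ,   1.        ]]), 'eye': array([0.28632823, 0.61644915, 0.38340612]), 'attitude': array([ 2.85262321e+00, -1.36137881e-03, -1.89239849e+00])}
```

Call:
jog_arm --motion '[{"dy": 0.04,"dz": 0.03,"twist": 5},{"dy": 0.48,"dz": 0.366,"twist": 66.5},{"dy": 0.48,"dz": 0.366,"twist": 66.5},{"dy": 0.48,"dz": 0.366,"twist": 66.5},{"dy": 0.48,"dz": 0.366,"twist": 66.5},{"dy": 0.48,"dz": 0.366,"twist": 66.5},{"dy": 0.48,"dz": 0.366,"twist": 66.5},{"dy": 0.48,"dz": 0.366,"twist": 66.5},{"dy": 0.48,"dz": 0.366,"twist": 66.5},{"dy": 0.48,"dz": 0.366,"twist": 66.5},{"dy": 0.48,"dz": 0.366,"twist": 66.5},{"dy": 0.48,"dz": 0.366,"twist": 66.5},{"dy": 0.48,"dz": 0.366,"twist": 66.5},{"dy": 0.48,"dz": 0.366,"twist": 66.5},{"dy": 0.48,"dz": 0.366,"twist": 66.5},{"dy": 0.48,"dz": 0.366,"twist": 66.5},{"dy": 0.48,"dz": 0.366,"twist": 66.5},{"dy": 0.48,"dz": 0.366,"twist": 66.5},{"dy": 0.48,"dz": 0.366,"twist": 66.5},{"dy": 0.48,"dz": 0.366,"twist": 66.5}]' --gripper 0.0876 --newtons 10

```text
invalid input
```

Run:
```python
from h import *
s=arm.get_state();print(s['t'],s['q'],s['qd'],s['eef_pos'],s['force']);print(Ro.from_euler('xyz',s['ee_rot']).as_matrix())
m=arm.camera_model('wrist');print(m)
im=arm.grab_frame('wrist');save(im,'w1');np.save('pics/w1.npy',im)
import pickle;pickle.dump(m,open('pics/w1.pkl','wb'))
```

```text
0.1 [ 1.53814165e+00  3.59305466e-01  1.11393425e-02 -3.08742881e-04
 -1.22412591e+00 -2.88088995e-01] [ 0.00097874 -0.00010083  0.00150231  0.00039207  0.00074223  0.00035718] [0.21269547 0.64009831 0.20291787] [-0.35818703  0.58532777 -0.18359307]
[[-3.39053207e-04  9.48968102e-01 -3.15371887e-01]
 [-1.48540930e-03 -3.15372036e-01 -9.48966950e-01]
 [-9.99998839e-01  1.46706046e-04  1.51653394e-03]]
{'camera_matrix': array([[411.82017064,   0.        , 325.46513351],
       [  0.        , 411.82017064, 242.88039542],
       [  0.        ,   0.        ,   1.        ]]), 'eye': array([0.28632823, 0.61644915, 0.38340612]), 'attitude': array([ 2.85262321e+00, -1.36137881e-03, -1.89239849e+00])}
```

View pics/w1.png

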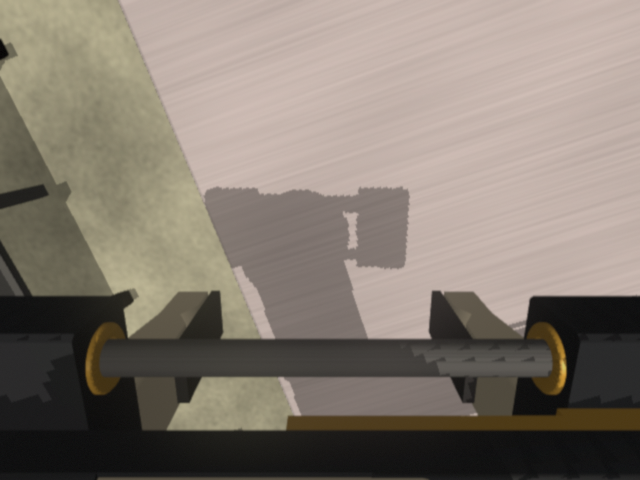

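The wrist picture shows only the bench and the two fingers, at columns 200 and 450. The call was refused, probably because of a missing key, so I'll give all the keys.

Call:
jog_arm --motion '[{"dx": 0,"dy": 0.48,"dz": 0.366,"twist": 66.5},{"dx": 0,"dy": 0.48,"dz": 0.366,"twist": 66.5},{"dx": 0,"dy": 0.48,"dz": 0.366,"twist": 66.5},{"dx": 0,"dy": 0.48,"dz": 0.366,"twist": 66.5},{"dx": 0,"dy": 0.48,"dz": 0.366,"twist": 66.5},{"dx": 0,"dy": 0.48,"dz": 0.366,"twist": 66.5},{"dx": 0,"dy": 0.48,"dz": 0.366,"twist": 66.5},{"dx": 0,"dy": 0.48,"dz": 0.366,"twist": 66.5},{"dx": 0,"dy": 0.48,"dz": 0.366,"twist": 66.5},{"dx": 0,"dy": 0.48,"dz": 0.366,"twist": 66.5},{"dx": 0,"dy": 0.48,"dz": 0.366,"twist": 66.5},{"dx": 0,"dy": 0.48,"dz": 0.366,"twist": 66.5},{"dx": 0,"dy": 0.48,"dz": 0.366,"twist": 66.5},{"dx": 0,"dy": 0.48,"dz": 0.366,"twist": 66.5},{"dx": 0,"dy": 0.48,"dz": 0.366,"twist": 66.5},{"dx": 0,"dy": 0.48,"dz": 0.366,"twist": 66.5},{"dx": 0,"dy": 0.48,"dz": 0.366,"twist": 66.5},{"dx": 0,"dy": 0.48,"dz": 0.366,"twist": 66.5},{"dx": 0,"dy": 0.48,"dz": 0.366,"twist": 66.5},{"dx": 0,"dy": 0.48,"dz": 0.366,"twist": 66.5}]' --gripper 0.087 --newtons 10

```text
t: 1.82
eef_pos: [0.5525, 0.1427, 0.2039]
ee_rot: [-2.286, 1.571, 0.947]
force: [-0.0, 0.3, 0.4]
width: 0.0871
```

```bash
cat > w.py <<'E'
from h import *
import sys,pickle
n=sys.argv[1]
s=arm.get_state();print(s['t'],s['q'].round(3),s['eef_pos'],s['force'].round(2),s['width']);print(Ro.from_euler('xyz',s['ee_rot']).as_matrix().round(4))
for c in sys.argv[2:]:
    m=arm.camera_model(c);im=arm.grab_frame(c);save(im,n+c);np.save('pics/%s%s.npy'%(n,c),im);pickle.dump(m,open('pics/%s%s.pkl'%(n,c),'wb'))
E
python3 w.py a wrist
```

```text
1.8167 [ 0.596  0.188 -0.223 -0.    -1.16  -0.505] [0.55250882 0.1427431  0.20387122] [-0.02  0.27  0.43] 0.0871492795962574
[[ 1.000e-04  9.070e-02 -9.959e-01]
 [ 1.000e-04 -9.959e-01 -9.070e-02]
 [-1.000e+00 -1.000e-04 -1.000e-04]]
```

View pics/awrist.png

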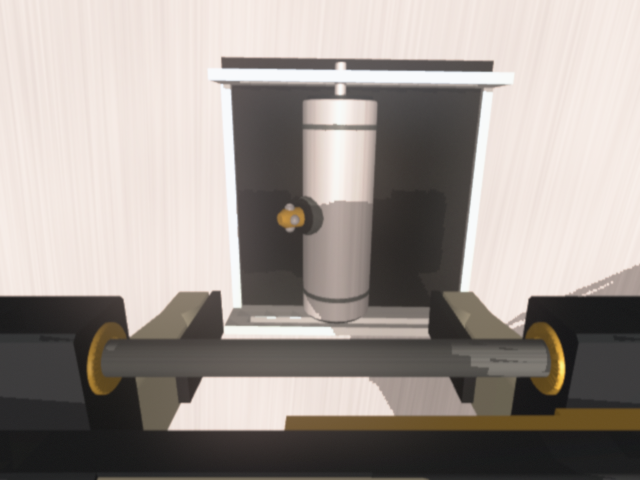

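The wrist view shows the tray with the drum running from (340,100) to (337,318), and the stud tip at about (287,217). Image left is tray +x.

Run:
```python
from h import *
import pickle
m=pickle.load(open('pics/awrist.pkl','rb'));im=np.load('pics/awrist.npy')
save(cv2.resize(im[180:255,250:350],(800,600),interpolation=cv2.INTER_CUBIC),'az')
P=lambda uv,z:plane('wrist',uv,z,m).round(4)
print('eye',m['eye'])
print('plate top far corners',P((210,70),.052),P((513,73),.052))
print('plate near corners', P((228,308.5),.052))
print('axle far end',P((340.5,65),.038),P((340.5,90),.038))
g=cv2.cvtColor(im,cv2.COLOR_RGB2GRAY).astype(int)
for v in (140,165,260,285):
    r=g[v];d=np.diff(r); 
    i=np.argmax(d[290:320])+290; j=np.argmin(d[355:395])+355; print(v,i,j,P((i+.5,v),.038),P((j+.5,v),.038))
print('stud', P((289,217),.06),P((289,217),.069))
w=[-1,0]
for n,uv in (('scene',(458.5,227.2)),('side',(223,332.5))):
    print(tri(ray('wrist',(289,217),m),ray(n,uv)))
```

```text
eye [0.55975067 0.0662483  0.38432451]
plate top far corners [0.6492 0.0382 0.052 ] [0.4229 0.0199 0.052 ]
plate near corners [0.6314 0.2329 0.052 ]
axle far end [0.552  0.0243 0.038 ] [0.5501 0.0424 0.038 ]
140 302 375 [0.5772 0.0834 0.038 ] [0.5178 0.078  0.038 ]
165 302 374 [0.5757 0.1035 0.038 ] [0.5161 0.0981 0.038 ]
260 302 369 [0.5695 0.1867 0.038 ] [0.5102 0.1813 0.038 ]
285 302 368 [0.5678 0.2105 0.038 ] [0.5083 0.2051 0.038 ]
stud [0.5825 0.1435 0.06  ] [0.5818 0.1413 0.069 ]
(array([0.58201938, 0.14208139, 0.06467961]), np.float64(0.0005865671802282853))
(array([0.58161993, 0.14233497, 0.06209921]), np.float64(0.0018592490028651449))
```

View pics/az.png

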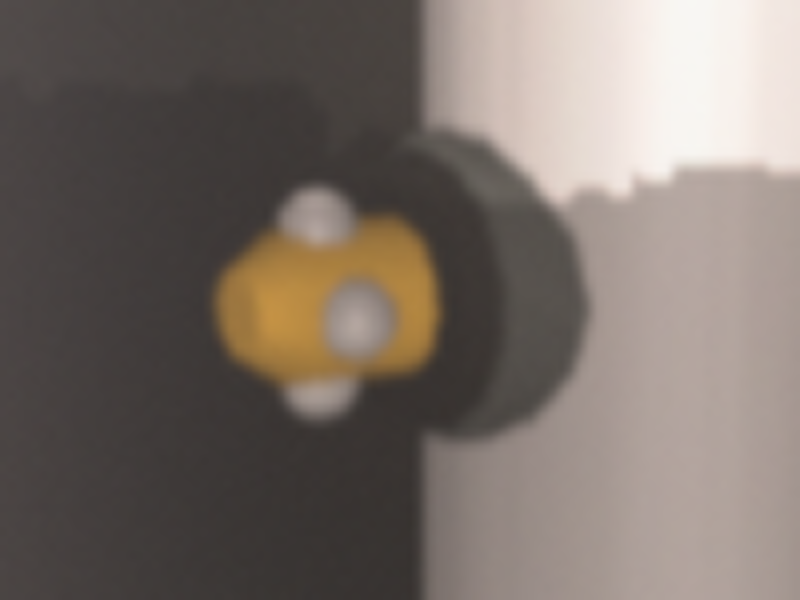

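Call:
jog_arm --motion '[{"dx": 0.03,"dy": 0.003,"dz": 0,"twist": 0},{"dx": 0.06,"dy": 0.003,"dz": 0,"twist": 0},{"dx": 0.09,"dy": 0.003,"dz": 0,"twist": 0},{"dx": 0.115,"dy": 0.003,"dz": 0,"twist": 0},{"dx": 0.13,"dy": 0.003,"dz": 0,"twist": 0},{"dx": 0.135,"dy": 0.003,"dz": 0,"twist": 0},{"dx": 0.135,"dy": 0.003,"dz": 0,"twist": 0}]'

```text
t: 2.45
eef_pos: [0.5524, 0.139, 0.0677]
ee_rot: [0.476, 1.568, -2.575]
force: [-0.5, -0.3, -0.4]
width: 0.087
```

Call:
jog_arm --motion '[{"dx": -0.001,"dy": 0,"dz": 0.004,"twist": 0},{"dx": -0.002,"dy": 0,"dz": 0.008,"twist": 0},{"dx": -0.003,"dy": 0,"dz": 0.012,"twist": 0},{"dx": -0.005,"dy": 0,"dz": 0.016,"twist": 0},{"dx": -0.006,"dy": 0,"dz": 0.02,"twist": 0},{"dx": -0.008,"dy": 0,"dz": 0.024,"twist": 0},{"dx": -0.009,"dy": 0,"dz": 0.028,"twist": 0},{"dx": -0.011,"dy": 0,"dz": 0.032,"twist": 0},{"dx": -0.013,"dy": 0,"dz": 0.036,"twist": 0},{"dx": -0.015,"dy": 0,"dz": 0.04,"twist": 0},{"dx": -0.017,"dy": 0,"dz": 0.044,"twist": 0},{"dx": -0.018,"dy": 0,"dz": 0.048,"twist": 0},{"dx": -0.02,"dy": 0,"dz": 0.052,"twist": 0},{"dx": -0.021,"dy": 0,"dz": 0.056,"twist": 0},{"dx": -0.022,"dy": 0,"dz": 0.06,"twist": 0},{"dx": -0.022,"dy": 0,"dz": 0.064,"twist": 0},{"dx": -0.022,"dy": 0,"dz": 0.064,"twist": 0}]'

```text
t: 3.87
eef_pos: [0.4887, 0.133, 0.0908]
ee_rot: [-0.308, 1.571, 2.923]
force: [-1.0, -0.4, -0.4]
width: 0.087
```

```bash
python3 w.py b wrist scene side
```

```text
3.8667 [ 0.654  0.19  -0.508 -0.    -0.873 -0.564] [0.48866261 0.13298751 0.09080297] [-0.96 -0.43 -0.39] 0.08697094689275145
[[-3.00e-04  8.92e-02 -9.96e-01]
 [ 1.00e-04 -9.96e-01 -8.92e-02]
 [-1.00e+00 -1.00e-04  3.00e-04]]
```

View pics/bwrist.png

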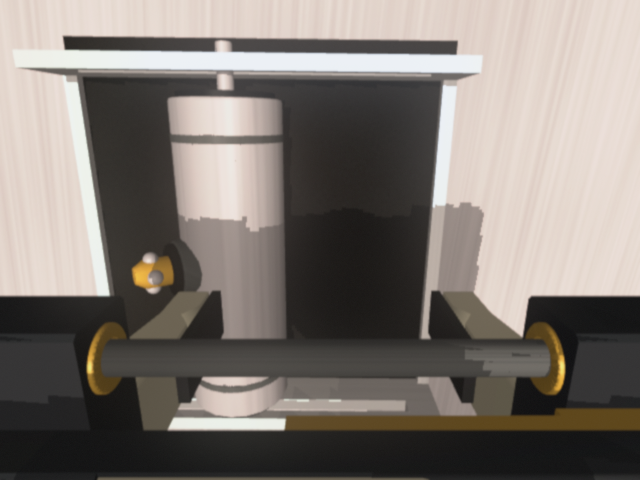

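View pics/bside.png

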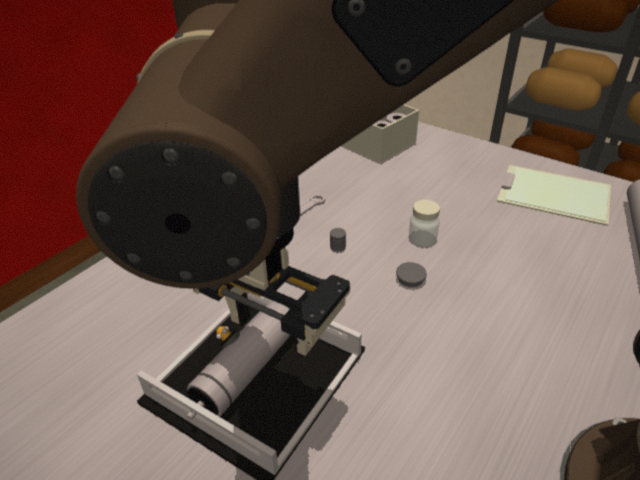

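View pics/bscene.png

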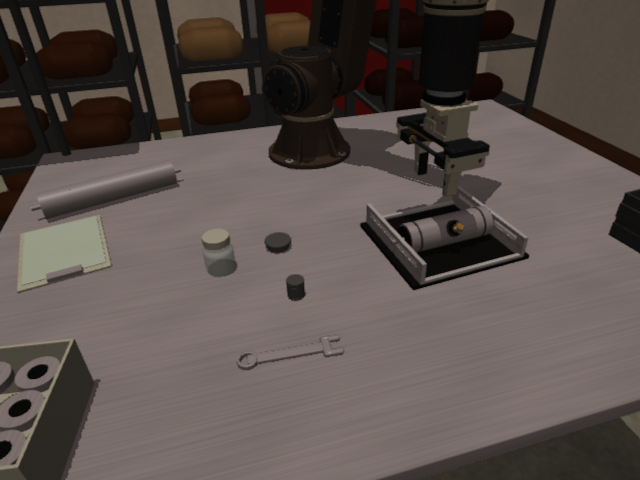

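Run:
```python
from h import *
import pickle
s=arm.get_state();p=s['eef_pos'];R=Ro.from_euler('xyz',s['ee_rot']).as_matrix()
for n in('scene','side','wrist'):
    m=pickle.load(open('pics/b%s.pkl'%n,'rb'))
    for o in ([0,0,0],[.011,0,-.0435],[.011,0,.0435],[-.03,0,-.0435]):
        print(n,o,proj(n,p+R@np.array(o),m).round(1))
im=np.load('pics/bscene.npy');save(cv2.resize(im[90:280,350:540],(760,600),interpolation=cv2.INTER_CUBIC),'bz')
im=np.load('pics/bside.npy');save(cv2.resize(im[260:450,130:370],(760,600),interpolation=cv2.INTER_CUBIC),'bz2')
```

```text
scene [0, 0, 0] [432.9 193.1]
scene [0.011, 0, -0.0435] [444.5 208. ]
scene [0.011, 0, 0.0435] [421.  188.7]
scene [-0.03, 0, -0.0435] [447. 189.]
side [0, 0, 0] [273.  344.1]
side [0.011, 0, -0.0435] [248.2 337. ]
side [0.011, 0, 0.0435] [300.4 362.4]
side [-0.03, 0, -0.0435] [244.9 316.7]
wrist [0, 0, 0] [324.4 289.9]
wrist [0.011, 0, -0.0435] [237.3 281.3]
wrist [0.011, 0, 0.0435] [411.6 281.2]
wrist [-0.03, 0, -0.0435] [216.4 319.4]
```

View pics/bz.png

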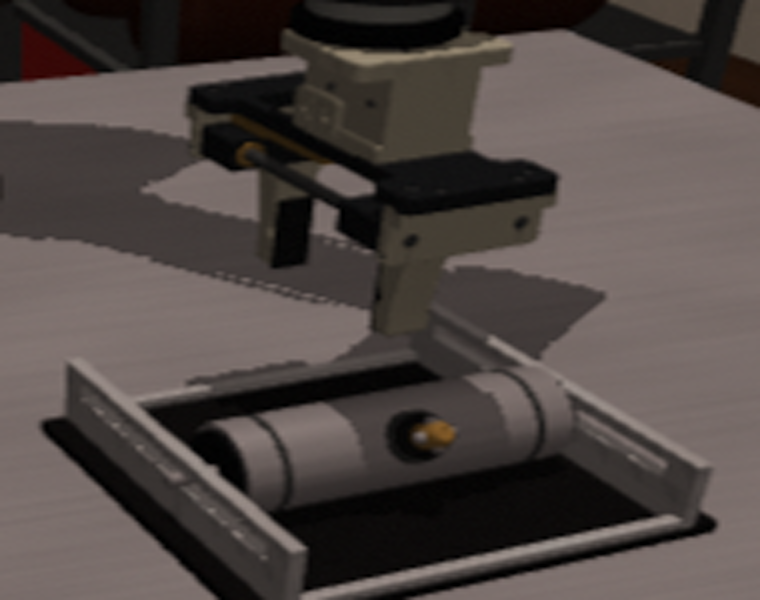

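View pics/bz2.png

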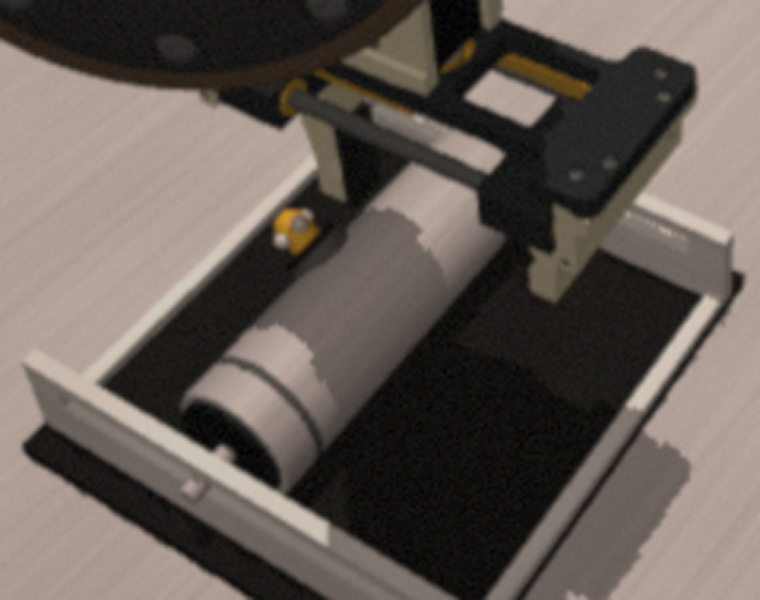

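Run:
```python
from h import *
import pickle
print('+x finger outer-bottom', tri(ray('scene',(443.5,195)),ray('side',(238,323))), tri(ray('scene',(452,194.5)),ray('side',(238,323))))
print('-x finger tip', tri(ray('scene',(423,174)),ray('side',(302,354))),tri(ray('scene',(418,173.5)),ray('side',(302,354))))
s=arm.get_state();print(s['eef_pos'],s['q'],s['force'],s['moment'])
m=arm.camera_model('wrist');print(m['eye']-s['eef_pos'])
```

```text
+x finger outer-bottom (array([0.53773008, 0.1371048 , 0.10895191]), np.float64(0.014936510948273588)) (array([0.53967649, 0.14510289, 0.11131873]), np.float64(5.290524681780602e-05))
-x finger tip (array([0.43776399, 0.1349529 , 0.10863159]), np.float64(0.00044165816172874904)) (array([0.43592759, 0.12992284, 0.10808981]), np.float64(0.009518146119204257))
[0.48957744 0.13323747 0.09080405] [ 6.53425105e-01  1.91225426e-01 -5.06359580e-01  8.91772749e-05
 -8.73035511e-01 -5.63954039e-01] [ 0.41331371 -0.15612164 -0.50460999] [ 0.08444969 -0.07266844 -0.02118707]
[ 0.00710849 -0.07650667  0.1804539 ]
```

Run:
```python
from h import *
import pickle
m=pickle.load(open('pics/bwrist.pkl','rb'));im=np.load('pics/bwrist.npy')
for uv in ((220.5,292),(431.5,292),(209,292),(445,292)): print(uv,plane('wrist',uv,.109,m), plane('wrist',uv,.08,m))
save(cv2.resize(im[270:420,120:320],(800,600),interpolation=cv2.INTER_CUBIC),'bz3')
```

```text
(220.5, 292) [0.53424747 0.13037378 0.109     ] [0.54110711 0.14357791 0.08      ]
(431.5, 292) [0.44465459 0.12240023 0.109     ] [0.43550258 0.13417936 0.08      ]
(209, 292) [0.539131  0.1308084 0.109    ] [0.5468634  0.14409021 0.08      ]
(445, 292) [0.43892294 0.12189013 0.109     ] [0.42874659 0.1335781  0.08      ]
```

View pics/bz3.png

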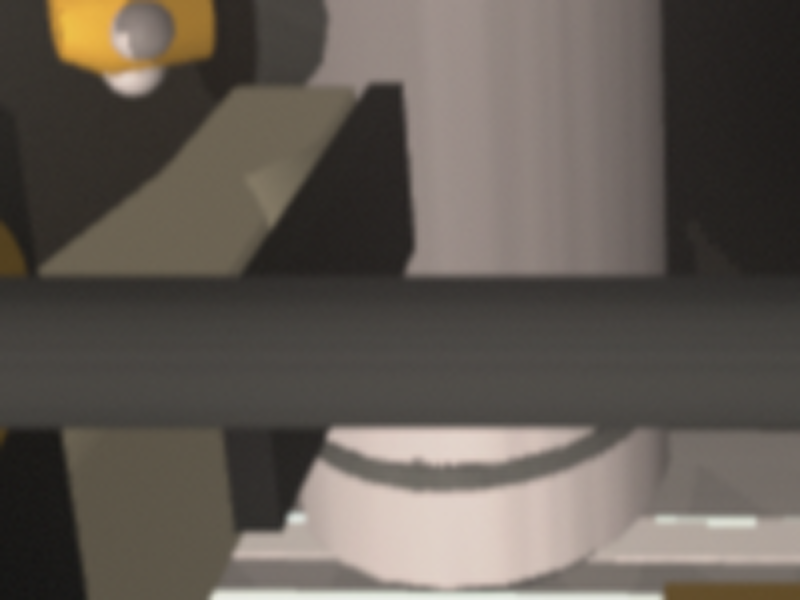

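The fingertips are about 29 mm higher than the quoted TCP offset says. In the scene and side views they sit at z≈0.109 with the TCP at 0.091, so the pass went over the stud without touching it. I'll work from the measured offset: tip ≈ TCP + 18 mm.

Call:
jog_arm --motion '[{"dx": 0,"dy": 0,"dz": -0.03,"twist": 0},{"dx": 0,"dy": 0,"dz": -0.055,"twist": 0},{"dx": 0,"dy": 0,"dz": -0.064,"twist": 0},{"dx": 0,"dy": 0,"dz": -0.065,"twist": 0},{"dx": 0.02,"dy": 0,"dz": -0.065,"twist": 0},{"dx": 0.035,"dy": 0,"dz": -0.065,"twist": 0},{"dx": 0.045,"dy": 0,"dz": -0.065,"twist": 0},{"dx": 0.05,"dy": 0,"dz": -0.065,"twist": 0},{"dx": 0.05,"dy": 0,"dz": -0.065,"twist": 0}]'

```text
t: 4.77
eef_pos: [0.5532, 0.1385, 0.0397]
ee_rot: [0.466, 1.568, -2.586]
force: [-0.7, -0.1, 0.8]
width: 0.0872
```

```bash
python3 w.py c wrist scene
python3 - <<'E'
from h import *
im=np.load('pics/cscene.npy');a=cv2.resize(im[90:280,350:540],(400,400),interpolation=cv2.INTER_CUBIC)
b=cv2.resize(np.load('pics/cwrist.npy')[150:350,120:320],(400,400));save(np.hstack([a,b]),'cz')
E
```

```text
4.7667 [ 0.588  0.349 -0.423 -0.    -0.801 -0.499] [0.55324529 0.13847117 0.03966798] [-0.68 -0.09  0.77] 0.08724771386344883
[[-0.002   0.0892 -0.996 ]
 [-0.0012 -0.996  -0.0892]
 [-1.      0.001   0.0021]]
```

View pics/cz.png

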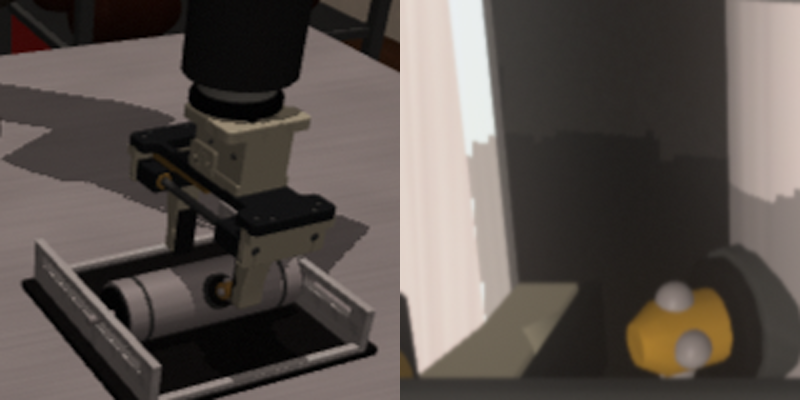

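The scene crop shows the finger beside the stud with the tip at stud height. I'll push now.

Call:
jog_arm --motion '[{"dx": -0.001,"dy": 0,"dz": 0.004,"twist": 0},{"dx": -0.002,"dy": 0,"dz": 0.008,"twist": 0},{"dx": -0.003,"dy": 0,"dz": 0.012,"twist": 0},{"dx": -0.005,"dy": 0,"dz": 0.016,"twist": 0},{"dx": -0.006,"dy": 0,"dz": 0.02,"twist": 0},{"dx": -0.008,"dy": 0,"dz": 0.024,"twist": 0},{"dx": -0.009,"dy": 0,"dz": 0.028,"twist": 0},{"dx": -0.011,"dy": 0,"dz": 0.032,"twist": 0},{"dx": -0.013,"dy": 0,"dz": 0.036,"twist": 0},{"dx": -0.015,"dy": 0,"dz": 0.04,"twist": 0},{"dx": -0.017,"dy": 0,"dz": 0.044,"twist": 0},{"dx": -0.019,"dy": 0,"dz": 0.048,"twist": 0},{"dx": -0.021,"dy": 0,"dz": 0.052,"twist": 0},{"dx": -0.022,"dy": 0,"dz": 0.056,"twist": 0},{"dx": -0.022,"dy": 0,"dz": 0.06,"twist": 0},{"dx": -0.022,"dy": 0,"dz": 0.064,"twist": 0},{"dx": -0.022,"dy": 0,"dz": 0.064,"twist": 0}]'

```text
t: 6.28
eef_pos: [0.4903, 0.1332, 0.0633]
ee_rot: [-2.965, 1.57, 0.267]
force: [0.9, -0.4, 4.5]
width: 0.0871
```

```bash
python3 w.py d wrist scene side
python3 - <<'E'
from h import *
a=cv2.resize(np.load('pics/dscene.npy')[170:290,350:530],(400,300),interpolation=cv2.INTER_CUBIC)
b=cv2.resize(np.load('pics/dside.npy')[280:440,130:330],(400,300),interpolation=cv2.INTER_CUBIC)
c=np.load('pics/dwrist.npy')[180:420,:]
save(np.vstack([np.hstack([a,b]),cv2.resize(c,(800,300))]),'dz')
E
```

```text
6.2833 [ 0.653  0.227 -0.538  0.001 -0.805 -0.563] [0.49033722 0.13321456 0.06332627] [ 0.95 -0.37  4.5 ] 0.08705481237818741
[[ 1.00e-03  8.96e-02 -9.96e-01]
 [ 3.00e-04 -9.96e-01 -8.96e-02]
 [-1.00e+00 -2.00e-04 -1.10e-03]]
```

View pics/dz.png

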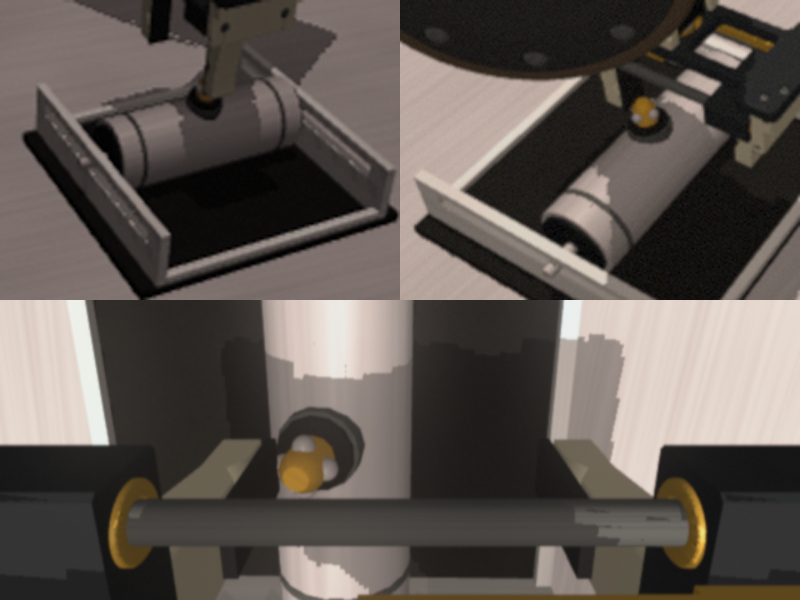

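The stud is nearly upright, leaning slightly to +x. I'll measure the angle.

```bash
cat > ang.py <<'E'
from h import *
import pickle,sys
from scipy.optimize import brentq
def meas(n,tip,rows=None,edges=None,show=True):
    """tip: pixel of stud end centre. axle from drum silhouette in wrist"""
    m=pickle.load(open('pics/%swrist.pkl'%n,'rb'));im=np.load('pics/%swrist.npy'%n)
    tx=np.array([np.cos(np.radians(4.7)),np.sin(np.radians(4.7)),0]);ty=np.array([-tx[1],tx[0],0])
    # silhouette edges -> tangent planes: axle x in tray frame at z=.038, r=.03
    ex=[]
    e=np.array(m['eye'])
    A=[]
    for uv in edges:
        _,d=ray('wrist',uv,m); dx,dz=d@tx,d[2]; n2=np.array([-dz,dx])/np.hypot(dx,dz) # normal in (x,z) plane
        # points X=(x,z): n2.(X-e)=±.03 at z=.038
        exz=np.array([e@tx,e[2]])
        xs=[(s*.03-n2[1]*(.038-exz[1]))/n2[0]+exz[0] for s in(1,-1)]
        A.append(xs)
    A=np.array(A); 
    i,j=min(((i,j) for i in(0,1) for j in(0,1)),key=lambda t:abs(A[0,t[0]]-A[1,t[1]]))
    x0=(A[0,i]+A[1,j])/2
    _,d=ray('wrist',tip,m)
    def f(th):
        z=.038+.056*np.cos(th);p=e+d*(z-e[2])/d[2];return p@tx-x0-.056*np.sin(th)
    th=brentq(f,-1.2,1.2)
    p=plane('wrist',tip,.038+.056*np.cos(th),m)
    print('axle x_t',A[0,i],A[1,j],'theta deg',np.degrees(th),'tip',p, 'tip y_t',p@ty,'axle world at tip y',x0*tx+(p@ty)*ty)
E
python3 - <<'E'
from ang import *
im=np.load('pics/dwrist.npy');g=cv2.cvtColor(im,cv2.COLOR_RGB2GRAY).astype(int)
for v in (200,225,290):
    d=np.diff(cv2.GaussianBlur(g[v].astype(np.uint8).reshape(1,-1),(5,1),0).ravel().astype(int));print(v,195+np.argmax(d[195:230]),315+np.argmin(d[315:345]))
save(cv2.resize(im[250:350,190:340],(750,500),interpolation=cv2.INTER_CUBIC),'dz2')
im=np.load('pics/awrist.npy')
meas('a',(280,218),edges=((302.5,218),(372,218)))
E
```

```text
200 210 329
225 211 329
290 216 328
axle x_t 0.5525667670954708 0.5529145439830371 theta deg 54.58979546823123 tip [0.58869231 0.14241498 0.07044788] tip y_t 0.09369952401174697 axle world at tip y [0.5432044  0.13867519 0.        ]
```

View pics/dz2.png

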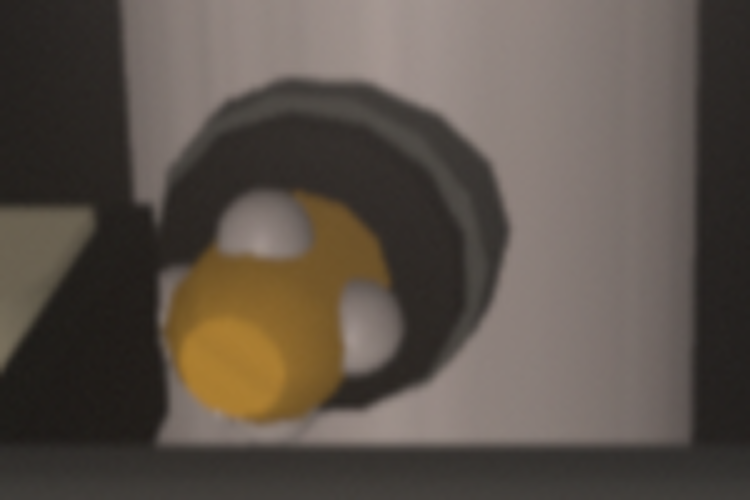

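Run:
```python
from ang import *
meas('d',(236.4,323.4),edges=((216.5,290),(328.5,290)))
```

```text
axle x_t 0.5276199756699894 0.5283261488293096 theta deg 8.231630283931532 tip [0.5264192  0.13841875 0.09342305] tip y_t 0.09481929238824617 axle world at tip y [0.51842834 0.13776178 0.        ]
```

Call:
jog_arm --motion '[{"dx": 0,"dy": 0,"dz": 0.002,"twist": 0},{"dx": -0.001,"dy": 0,"dz": 0.004,"twist": 0},{"dx": -0.001,"dy": 0,"dz": 0.006,"twist": 0},{"dx": -0.001,"dy": 0,"dz": 0.008,"twist": 0},{"dx": -0.001,"dy": 0,"dz": 0.01,"twist": 0},{"dx": -0.001,"dy": 0,"dz": 0.01,"twist": 0},{"dx": -0.001,"dy": 0,"dz": 0.01,"twist": 0}]'

```text
t: 7.02
eef_pos: [0.4811, 0.1326, 0.0644]
ee_rot: [-2.884, 1.569, 0.348]
force: [0.9, -0.7, 7.7]
width: 0.0869
```

```bash
python3 w.py e wrist scene side
python3 - <<'E'
from ang import *
im=np.load('pics/ewrist.npy');g=cv2.cvtColor(im,cv2.COLOR_RGB2GRAY)
for v in (200,225,290,320):
    d=np.diff(cv2.GaussianBlur(g[v].reshape(1,-1),(5,1),0).ravel().astype(int));print(v,195+np.argmax(d[195:250]),315+np.argmin(d[315:365]))
save(cv2.resize(im[250:350,190:340],(750,500),interpolation=cv2.INTER_CUBIC),'ez2')
E
```

```text
7.0167 [ 0.664  0.211 -0.556  0.001 -0.802 -0.575] [0.48110742 0.1326273  0.06440741] [ 0.94 -0.66  7.65] 0.08691448226453014
[[ 1.50e-03  8.96e-02 -9.96e-01]
 [ 5.00e-04 -9.96e-01 -8.96e-02]
 [-1.00e+00 -4.00e-04 -1.50e-03]]
200 199 318
225 200 318
290 205 318
320 221 317
```

View pics/ez2.png

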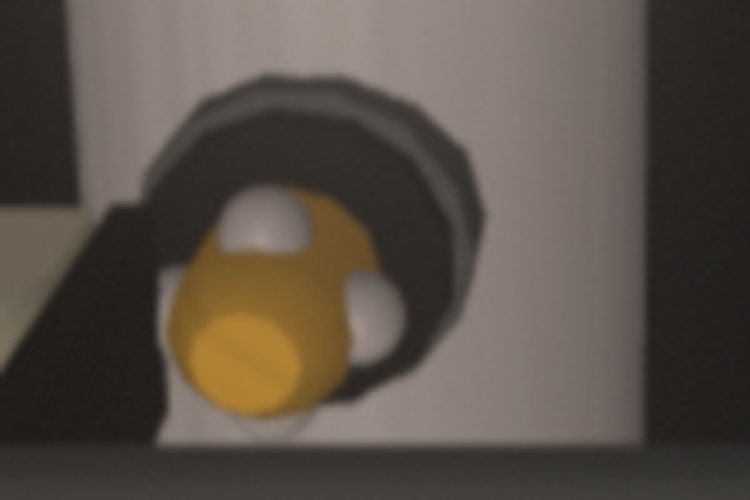

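Run:
```python
from ang import *
meas('e',(239,322),edges=((205.5,290),(318.5,290)))
```

```text
axle x_t 0.5244134802156093 0.5245030685528416 theta deg 1.330238432210822 tip [0.51623927 0.13735856 0.09398491] tip y_t 0.09459680342555116 axle world at tip y [0.5149436  0.13725204 0.        ]
```

Call:
jog_arm --motion '[{"dx": -0.003,"dy": 0,"dz": 0,"twist": 0},{"dx": -0.008,"dy": 0,"dz": -0.001,"twist": 0},{"dx": -0.02,"dy": 0,"dz": -0.003,"twist": 0},{"dx": -0.04,"dy": 0,"dz": -0.003,"twist": 0},{"dx": -0.07,"dy": 0,"dz": -0.003,"twist": 0},{"dx": -0.1,"dy": 0,"dz": -0.003,"twist": 0},{"dx": -0.12,"dy": -0.01,"dz": -0.003,"twist": 0},{"dx": -0.12,"dy": 0.03,"dz": -0.036,"twist": 0},{"dx": -0.12,"dy": 0.03,"dz": -0.036,"twist": 0},{"dx": -0.12,"dy": 0.03,"dz": -0.036,"twist": 0}]'

```text
t: 8.0
eef_pos: [0.5193, 0.1046, 0.1833]
ee_rot: [0.224, 1.569, -2.829]
force: [0.4, -0.2, -0.2]
width: 0.0871
```

```bash
python3 w.py f wrist scene side
python3 - <<'E'
from h import *
a=cv2.resize(np.load('pics/fscene.npy')[170:290,350:530],(400,300),interpolation=cv2.INTER_CUBIC)
b=cv2.resize(np.load('pics/fside.npy')[280:440,130:330],(400,300),interpolation=cv2.INTER_CUBIC)
c=np.load('pics/fwrist.npy')[60:360,:]
save(np.vstack([np.hstack([a,b]),cv2.resize(c,(800,300))]),'fz')
E
```

```text
8.0 [ 0.569  0.136 -0.336 -0.    -1.101 -0.481] [0.51933563 0.10463749 0.18331943] [ 0.39 -0.22 -0.19] 0.08710322011078445
[[-1.500e-03  8.790e-02 -9.961e-01]
 [-5.000e-04 -9.961e-01 -8.790e-02]
 [-1.000e+00  4.000e-04  1.600e-03]]
```

View pics/fz.png

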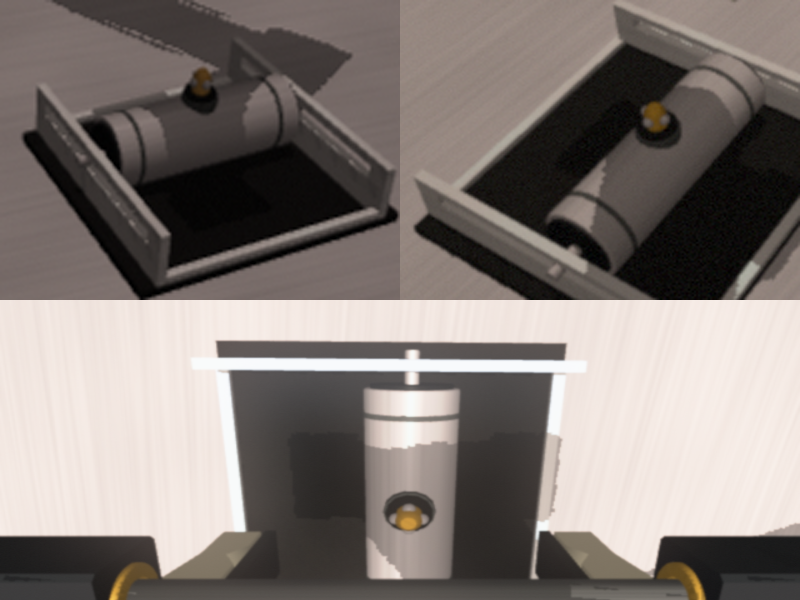

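View pics/fwrist.png

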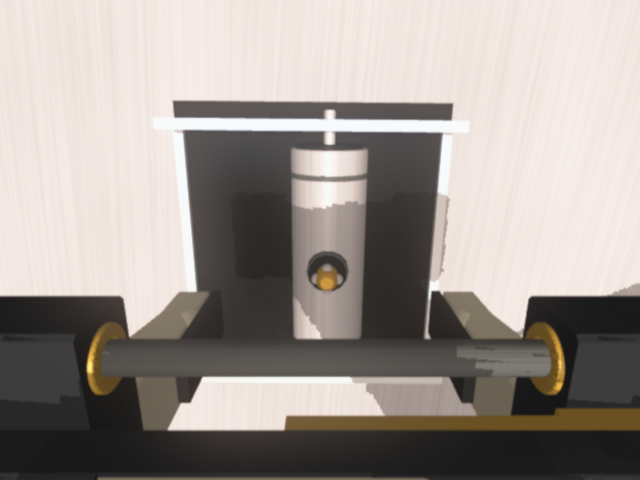

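Run:
```python
from ang import *
import pickle
im=np.load('pics/fwrist.npy');g=cv2.cvtColor(im,cv2.COLOR_RGB2GRAY)
for v in (240,260,285,300):
    d=np.diff(cv2.GaussianBlur(g[v].reshape(1,-1),(5,1),0).ravel().astype(int));print(v,275+np.argmax(d[275:305]),350+np.argmin(d[350:380]))
hsv=cv2.cvtColor(im,cv2.COLOR_RGB2HSV);M=cv2.inRange(hsv,(10,120,80),(30,255,255));M[:230]=0;M[300:]=0
v,u=np.where(M);print(u.mean(),v.mean(),u.min(),u.max(),v.min(),v.max())
save(cv2.resize(im[240:300,290:370],(800,600),interpolation=cv2.INTER_CUBIC),'fz2')
# scene and side: brass centroid predicted for vertical stud
for n in('scene','side'):
    im=np.load('pics/f%s.npy'%n);hsv=cv2.cvtColor(im,cv2.COLOR_RGB2HSV);M=cv2.inRange(hsv,(10,110,80),(30,255,255));M[:170]=0;M[360:]=0
    if n=='scene': M[:,:400]=0;M[:,500:]=0
    else: M[:,:180]=0;M[:,330:]=0
    N,l,st,ce=cv2.connectedComponentsWithStats(M);print(n,[(st[i].tolist(),ce[i]) for i in range(1,N)])
```

```text
240 291 364
260 292 363
285 292 362
300 292 361
326.5706371191136 279.3711911357341 317 336 267 290
scene [([441, 197, 1, 1, 1], array([441., 197.])), ([442, 199, 1, 1, 1], array([442., 199.]))]
side [([267, 191, 2, 2, 3], array([267.66666667, 191.66666667])), ([202, 196, 3, 2, 3], array([203.        , 196.33333333])), ([281, 196, 24, 10, 65], array([293.63076923, 200.93846154])), ([206, 198, 1, 1, 1], array([206., 198.])), ([211, 199, 1, 1, 1], array([211., 199.])), ([213, 200, 1, 1, 1], array([213., 200.])), ([228, 205, 3, 2, 5], array([229.2, 205.6])), ([207, 207, 2, 6, 8], array([207.5, 209.5])), ([233, 207, 18, 6, 20], array([241.4 , 209.45])), ([296, 245, 1, 2, 2], array([296. , 245.5])), ([252, 335, 10, 15, 96], array([257.    , 340.9375]))]
```

View pics/fz2.png

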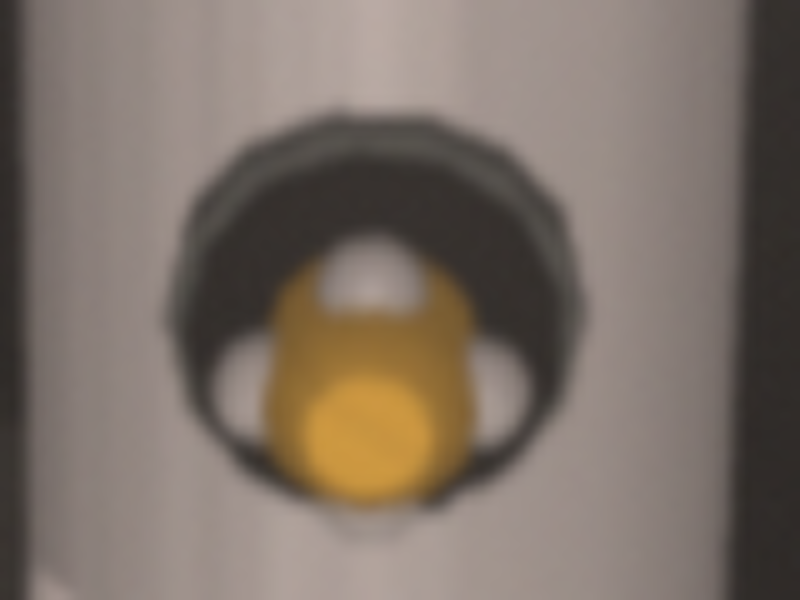

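Run:
```python
from ang import *
import pickle
meas('f',(326.3,283.2),edges=((292.5,284),(362.5,284)))
# cap from the three cams: is cap in wrist f? project
m=pickle.load(open('pics/fwrist.pkl','rb'));print(proj('wrist',[.6,-.176,.036],m))
```

```text
axle x_t 0.5239979980701539 0.5247044578389568 theta deg 1.3452977087479039 tip [0.51612865 0.13757725 0.09398456] tip y_t 0.09482381924832337 axle world at tip y [0.51481832 0.13746952 0.        ]
[ 235.2749775  -234.07467528]
```

Run:
```python
from h import *
print('jar',plane('scene',(216,237),.075),plane('side',(427,207.5),.075))
print('spanner',plane('scene',(248,361),.005),plane('scene',(333,346),.005))
for z in(.12,.13,.14,.15,.16,.17,.18): print(z,plane('scene',(441,170),z).round(3))
print('cap now', arm.get_state()['eef_pos'])
```

```text
jar [ 0.48889598 -0.29440783  0.075     ] [ 0.47756519 -0.29173236  0.075     ]
spanner [ 0.73143306 -0.27931012  0.005     ] [ 0.74078163 -0.15101624  0.005     ]
0.12 [0.454 0.166 0.12 ]
0.13 [0.472 0.155 0.13 ]
0.14 [0.491 0.144 0.14 ]
0.15 [0.509 0.133 0.15 ]
0.16 [0.528 0.123 0.16 ]
0.17 [0.546 0.112 0.17 ]
0.18 [0.565 0.101 0.18 ]
cap now [0.51802625 0.1052874  0.18292824]
```

Call:
jog_arm --motion '[{"dx": 0,"dy": 0.286,"dz": -0.057,"twist": 0},{"dx": 0,"dy": 0.286,"dz": -0.057,"twist": 0},{"dx": 0,"dy": 0.286,"dz": -0.057,"twist": 0},{"dx": 0,"dy": 0.286,"dz": -0.057,"twist": 0},{"dx": 0,"dy": 0.286,"dz": -0.057,"twist": 0},{"dx": 0.03,"dy": 0.286,"dz": -0.057,"twist": 0},{"dx": 0.03,"dy": 0.286,"dz": -0.057,"twist": 0},{"dx": 0.03,"dy": 0.286,"dz": -0.057,"twist": 0},{"dx": 0.03,"dy": 0.286,"dz": -0.057,"twist": 0},{"dx": 0.03,"dy": 0.286,"dz": -0.057,"twist": 0},{"dx": 0.03,"dy": 0.286,"dz": -0.057,"twist": 0}]'

```text
t: 9.07
eef_pos: [0.6011, -0.1731, 0.1541]
ee_rot: [-1.789, 1.571, 1.442]
force: [-0.1, 0.1, 0.7]
width: 0.0868
```

```bash
python3 w.py g wrist
```

```text
9.0667 [ 0.031  0.313 -0.172 -0.    -1.086  0.059] [ 0.60113715 -0.17305402  0.15406014] [-0.09  0.15  0.74] 0.08678352678465669
[[ 0.000e+00  9.000e-02 -9.959e-01]
 [ 1.000e-04 -9.959e-01 -9.000e-02]
 [-1.000e+00 -1.000e-04 -0.000e+00]]
```

View pics/gwrist.png

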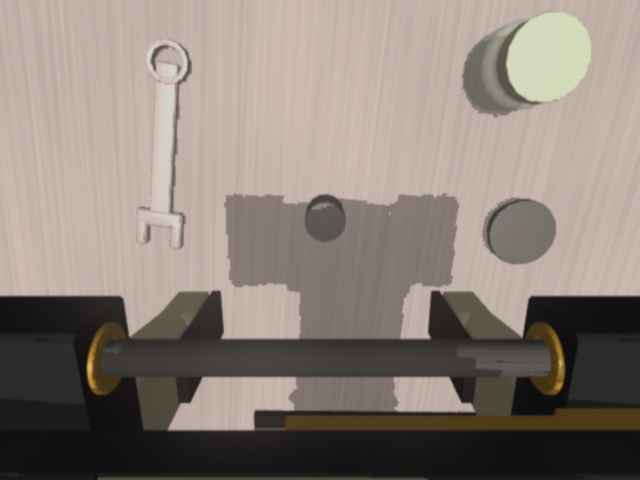

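The cap top is seen at about (326,221), with the bung at (521,231), the jar at (545,58) and the spanner on the left. All of them are clear of the fingers.

Run:
```python
from h import *
import pickle
m=pickle.load(open('pics/gwrist.pkl','rb'));im=np.load('pics/gwrist.npy')
save(cv2.resize(im[185:250,285:365],(800,650),interpolation=cv2.INTER_CUBIC)[:600],'gz')
s=arm.get_state();p=s['eef_pos'];R=Ro.from_euler('xyz',s['ee_rot']).as_matrix()
for uv in((326,221),(326,223)):
    P=plane('wrist',uv,.036,m);print(P, R.T@(P-p))
```

```text
[ 0.60165133 -0.17793477  0.036     ] [0.11838233 0.00513341 0.00027266]
[ 0.60151395 -0.17640904  0.036     ] [0.11838233 0.00360151 0.00027116]
```

View pics/gz.png

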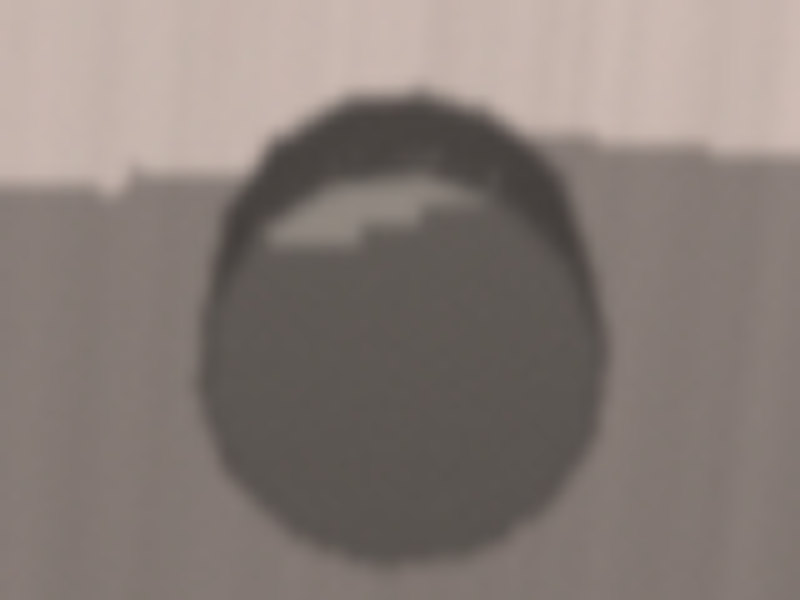

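Call:
jog_arm --motion '[{"dx": 0.03,"dy": 0.003,"dz": 0.001,"twist": 0},{"dx": 0.06,"dy": 0.003,"dz": 0.001,"twist": 0},{"dx": 0.09,"dy": 0.003,"dz": 0.001,"twist": 0},{"dx": 0.115,"dy": 0.003,"dz": 0.001,"twist": 0},{"dx": 0.13,"dy": 0.003,"dz": 0.001,"twist": 0},{"dx": 0.133,"dy": 0.003,"dz": 0.001,"twist": 0},{"dx": 0.133,"dy": 0.003,"dz": 0.001,"twist": 0}]' --gripper 0.055

```text
t: 9.7
eef_pos: [0.6003, -0.176, 0.0205]
ee_rot: [-0.026, 1.57, -3.076]
force: [-0.5, 0.5, 0.7]
width: 0.0553
```

```bash
python3 w.py i wrist scene side
python3 - <<'E'
from h import *
a=cv2.resize(np.load('pics/iscene.npy')[190:340,220:420],(400,300),interpolation=cv2.INTER_CUBIC)
b=cv2.resize(np.load('pics/iside.npy')[140:290,250:450],(400,300),interpolation=cv2.INTER_CUBIC)
c=np.load('pics/iwrist.npy')[150:390,:]
save(np.vstack([np.hstack([a,b]),cv2.resize(c,(800,300))]),'iz')
E
```

```text
9.7 [ 0.026  0.447 -0.314  0.    -0.811  0.065] [ 0.60032855 -0.17603646  0.02054588] [-0.55  0.52  0.7 ] 0.05527332145948979
[[-1.200e-03  9.090e-02 -9.959e-01]
 [-1.000e-04 -9.959e-01 -9.090e-02]
 [-1.000e+00 -0.000e+00  1.200e-03]]
```

View pics/iz.png

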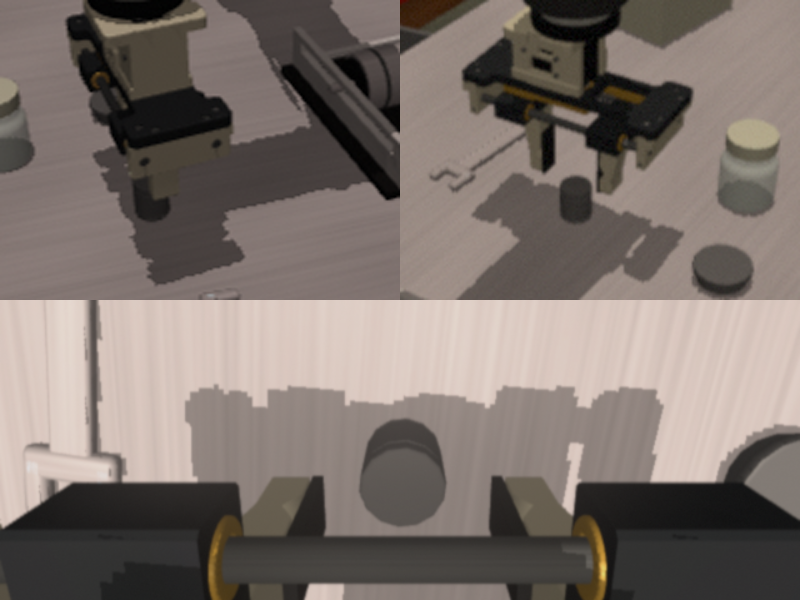

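Call:
jog_arm --motion '[{"dx": 0,"dy": 0.005,"dz": -0.001,"twist": 0},{"dx": 0.008,"dy": 0.005,"dz": -0.001,"twist": 0},{"dx": 0.018,"dy": 0.005,"dz": -0.001,"twist": 0},{"dx": 0.026,"dy": 0.005,"dz": -0.001,"twist": 0},{"dx": 0.028,"dy": 0.005,"dz": -0.001,"twist": 0},{"dx": 0.028,"dy": 0.005,"dz": -0.001,"twist": 0}]'

```text
t: 10.35
eef_pos: [0.601, -0.1821, -0.0088]
ee_rot: [-0.115, 1.568, 3.116]
force: [-0.3, -1.0, 0.2]
width: 0.055
```

```bash
python3 w.py j wrist scene side
python3 - <<'E'
from h import *
a=cv2.resize(np.load('pics/jscene.npy')[190:340,220:420],(400,300),interpolation=cv2.INTER_CUBIC)
b=cv2.resize(np.load('pics/jside.npy')[140:290,250:450],(400,300),interpolation=cv2.INTER_CUBIC)
c=np.load('pics/jwrist.npy')[150:390,:]
save(np.vstack([np.hstack([a,b]),cv2.resize(c,(800,300))]),'jz')
E
```

```text
10.35 [ 0.016  0.488 -0.33  -0.    -0.756  0.073] [ 0.60099779 -0.18210319 -0.00875609] [-0.31 -1.04  0.15] 0.05497689739624341
[[-2.60e-03  8.90e-02 -9.96e-01]
 [ 1.00e-04 -9.96e-01 -8.90e-02]
 [-1.00e+00 -3.00e-04  2.60e-03]]
```

View pics/jz.png

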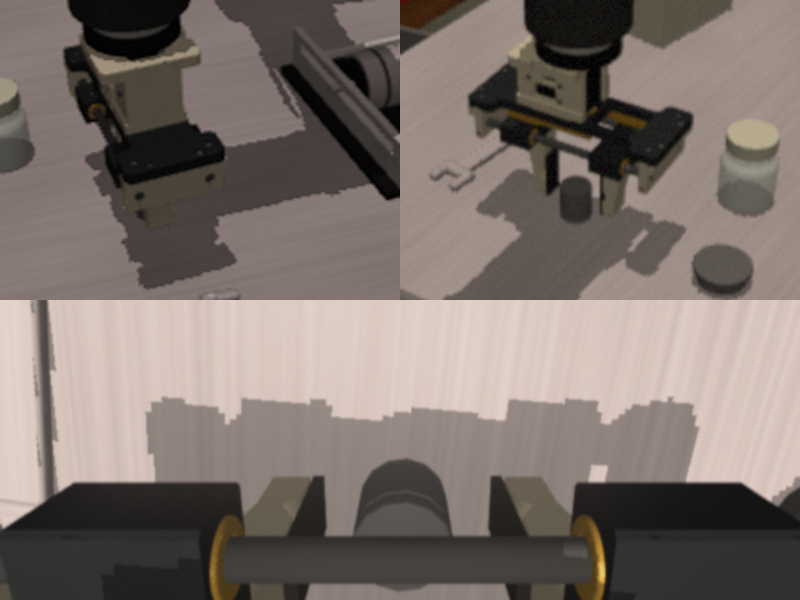

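Run:
```python
from h import *
import pickle
m=pickle.load(open('pics/jwrist.pkl','rb'))
a=plane('wrist',(322,277.2),0,m);b=plane('wrist',(322,291.6),.0095,m);print(a,b,a[1]+.0155,b[1]+.0095)
```

```text
[ 0.60379077 -0.19161017  0.        ] [ 0.60349087 -0.18877821  0.0095    ] -0.17611017032574444 -0.1792782108569954
```

Call:
jog_arm --motion '[{"dx": 0,"dy": -0.003,"dz": 0,"twist": 0},{"dx": 0,"dy": -0.003,"dz": 0,"twist": 0}]'

```text
t: 10.67
eef_pos: [0.602, -0.1787, -0.0069]
ee_rot: [3.118, 1.57, 0.066]
force: [-0.1, -0.5, 0.7]
width: 0.0548
```

Call:
jog_arm --motion '[{"dx": 0,"dy": 0,"dz": 0,"twist": 0},{"dx": 0,"dy": 0,"dz": 0,"twist": 0},{"dx": 0,"dy": 0,"dz": 0,"twist": 0},{"dx": 0,"dy": 0,"dz": 0,"twist": 0},{"dx": 0,"dy": 0,"dz": 0,"twist": 0},{"dx": 0,"dy": 0,"dz": 0,"twist": 0},{"dx": 0,"dy": 0,"dz": 0,"twist": 0},{"dx": 0,"dy": 0,"dz": 0,"twist": 0}]' --gripper 0.02 --newtons 45

```text
t: 11.33
eef_pos: [0.6018, -0.1791, -0.0071]
ee_rot: [2.809, 1.571, -0.243]
force: [-0.6, 0.5, 2.1]
width: 0.0302
```

Call:
jog_arm --motion '[{"dx": -0.02,"dy": 0,"dz": 0,"twist": 0},{"dx": -0.06,"dy": 0,"dz": 0,"twist": 0},{"dx": -0.1,"dy": 0,"dz": 0,"twist": 0},{"dx": -0.135,"dy": 0,"dz": 0,"twist": 0},{"dx": -0.135,"dy": -0.32,"dz": 0.058,"twist": 0},{"dx": -0.135,"dy": -0.32,"dz": 0.058,"twist": 0},{"dx": -0.135,"dy": -0.32,"dz": 0.058,"twist": 0},{"dx": -0.135,"dy": -0.32,"dz": 0.058,"twist": 0},{"dx": -0.135,"dy": -0.32,"dz": 0.058,"twist": 0},{"dx": -0.135,"dy": -0.32,"dz": 0.058,"twist": 0},{"dx": -0.135,"dy": -0.32,"dz": 0.058,"twist": 0},{"dx": -0.135,"dy": -0.32,"dz": 0.058,"twist": 0},{"dx": -0.135,"dy": -0.32,"dz": 0.058,"twist": 0},{"dx": -0.135,"dy": -0.32,"dz": 0.058,"twist": 0},{"dx": -0.135,"dy": -0.32,"dz": 0.058,"twist": 0},{"dx": -0.135,"dy": -0.32,"dz": 0.058,"twist": 0},{"dx": -0.135,"dy": -0.32,"dz": 0.058,"twist": 0}]'

```text
t: 12.75
eef_pos: [0.5156, 0.1333, 0.1276]
ee_rot: [0.541, 1.57, -2.512]
force: [0.4, -0.5, 0.1]
width: 0.0302
```

```bash
python3 w.py k wrist scene side
python3 - <<'E'
from h import *
a=cv2.resize(np.load('pics/kscene.npy')[130:280,350:550],(400,300),interpolation=cv2.INTER_CUBIC)
b=cv2.resize(np.load('pics/kside.npy')[250:400,150:350],(400,300),interpolation=cv2.INTER_CUBIC)
c=np.load('pics/kwrist.npy')[150:390,:]
save(np.vstack([np.hstack([a,b]),cv2.resize(c,(800,300))]),'kz')
E
```

```text
12.75 [ 0.621  0.19  -0.408  0.    -0.973 -0.534] [0.51564084 0.1333489  0.12762024] [ 0.36 -0.45  0.09] 0.03021030442870046
[[-3.000e-04  8.760e-02 -9.962e-01]
 [-2.000e-04 -9.962e-01 -8.760e-02]
 [-1.000e+00  2.000e-04  3.000e-04]]
```

View pics/kz.png

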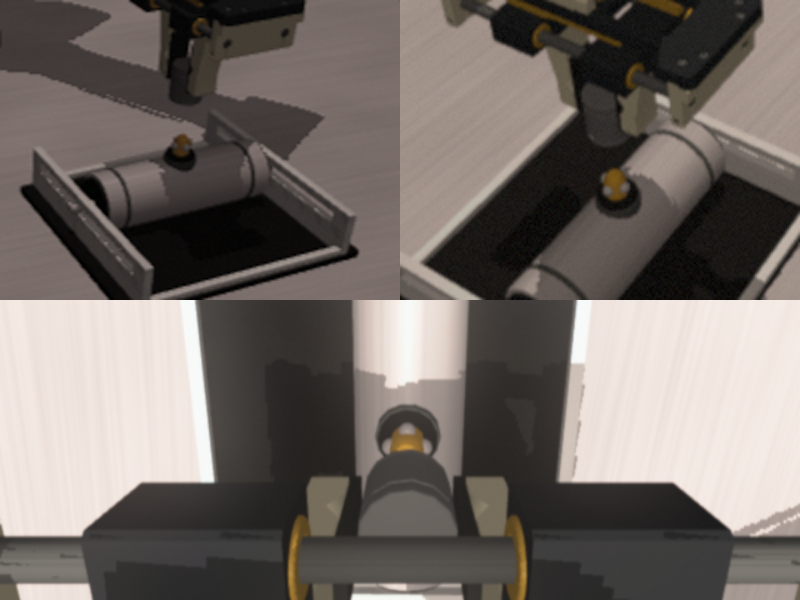

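Run:
```python
from h import *
import pickle
m=pickle.load(open('pics/kwrist.pkl','rb'));im=np.load('pics/kwrist.npy')
save(cv2.resize(im[220:345,260:400],(800,714),interpolation=cv2.INTER_CUBIC)[:600],'kz2')
a=plane('wrist',(325.5,270.5),.1347,m);print('rim -y edge',a,'centre y',a[1]+.0155)
S=np.load('pics/kscene.npy');D=np.load('pics/kside.npy')
save(np.hstack([cv2.resize(S[150:220,410:470],(400,467),interpolation=cv2.INTER_CUBIC),cv2.resize(D[285:365,230:290],(400,533),interpolation=cv2.INTER_CUBIC)[:467]]),'kz3')
for n in('scene','side'):
    print(n,'rim ctr',proj(n,[.5155,.1375,.1347]).round(1),'stud tip',proj(n,[.5155,.1375,.094]).round(1),'if cap -5y',proj(n,[.5155,.1325,.1347]).round(1))
```

```text
rim -y edge [0.51709004 0.12116223 0.1347    ] centre y 0.13666222771469727
scene rim ctr [443.6 178.4] stud tip [441.2 197.3] if cap -5y [441.2 178.8]
side rim ctr [253.3 315.3] stud tip [256.3 335.9] if cap -5y [255.8 313. ]
```

View pics/kz2.png

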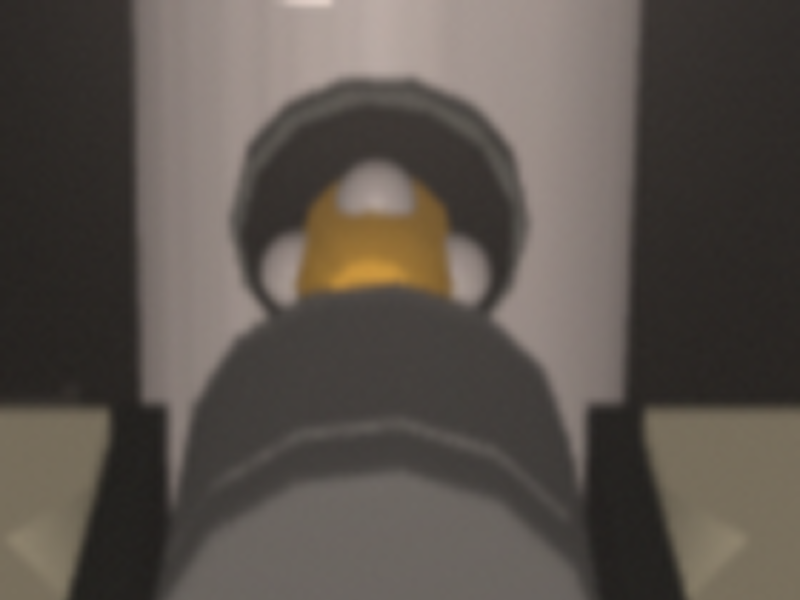

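View pics/kz3.png

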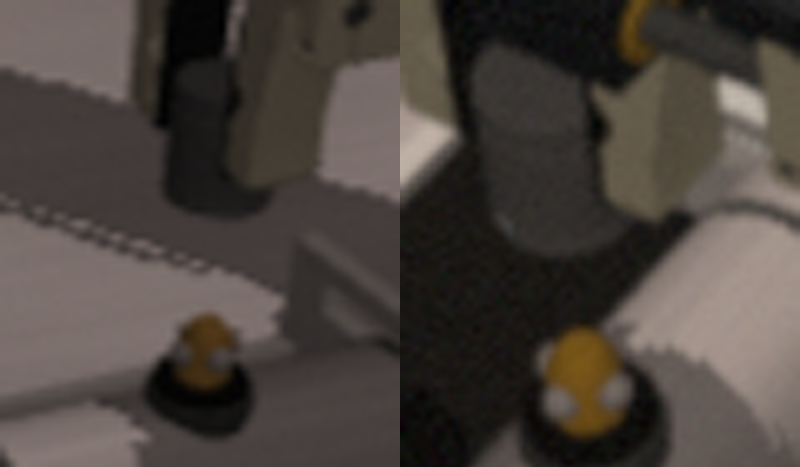

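Call:
jog_arm --motion '[{"dx": 0.01,"dy": -0.001,"dz": 0,"twist": 0},{"dx": 0.02,"dy": -0.001,"dz": 0,"twist": 0},{"dx": 0.03,"dy": -0.001,"dz": 0,"twist": 0},{"dx": 0.036,"dy": -0.001,"dz": 0,"twist": 0},{"dx": 0.036,"dy": -0.001,"dz": 0,"twist": 0},{"dx": 0.036,"dy": -0.001,"dz": 0,"twist": 0}]'

```text
t: 13.4
eef_pos: [0.515, 0.1352, 0.091]
ee_rot: [0.586, 1.569, -2.466]
force: [-0.3, 0.5, 0.3]
width: 0.03
```

```bash
python3 w.py l wrist scene side
python3 - <<'E'
from h import *
W=np.load('pics/lwrist.npy')
S=np.load('pics/lscene.npy');D=np.load('pics/lside.npy')
save(np.hstack([cv2.resize(S[160:230,410:470],(260,303),interpolation=cv2.INTER_CUBIC),cv2.resize(D[295:365,230:290],(260,303),interpolation=cv2.INTER_CUBIC),cv2.resize(W[210:340,265:385],(280,303))]),'lz3')
E
```

```text
13.4 [ 0.625  0.231 -0.452  0.    -0.889 -0.536] [0.51503596 0.13523634 0.09100104] [-0.29  0.46  0.27] 0.02999465553952663
[[-1.30e-03  8.94e-02 -9.96e-01]
 [-1.10e-03 -9.96e-01 -8.94e-02]
 [-1.00e+00  9.00e-04  1.40e-03]]
```

View pics/lz3.png

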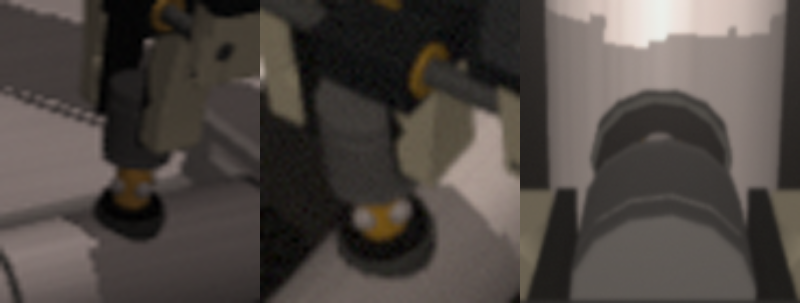

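Run:
```python
from h import *
S=np.load('pics/lscene.npy');D=np.load('pics/lside.npy')
save(np.hstack([cv2.resize(S[180:220,425:465],(400,400),interpolation=cv2.INTER_CUBIC),cv2.resize(D[315:365,235:285],(400,400),interpolation=cv2.INTER_CUBIC)]),'lz4')
for n in('scene','side'):
    for d in([0,0,0],[.001,0,0],[0,.001,0]): print(n,proj(n,np.array([.5155,.1375,.098])+d).round(2),end=' ')
    print('ball',proj(n,[.5155,.1375,.085]).round(2),'collar',proj(n,[.5155,.1375,.072]).round(2))
```

```text
scene [441.43 195.53] scene [441.67 195.77] scene [441.9  195.45] ball [440.69 201.41] collar [439.96 207.2 ]
side [256.03 333.97] side [255.48 333.65] side [255.53 334.43] ball [256.96 340.31] collar [257.88 346.51]
```

View pics/lz4.png

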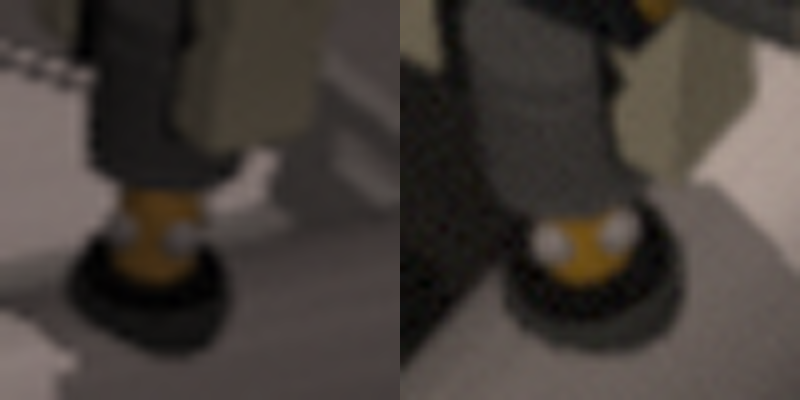

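Run:
```python
from h import *
import pickle
W=np.load('pics/lwrist.npy');save(cv2.resize(W[230:320,265:385],(800,600),interpolation=cv2.INTER_CUBIC),'lz5')
m=pickle.load(open('pics/lwrist.pkl','rb'))
for P in ([.5155,.1375,.098],[.5155,.1375,.076],[.5155,.1375,.072]): print(proj('wrist',P,m))
```

```text
[324.95431101 300.0969233 ]
[324.96412325 282.06758494]
[324.96569926 279.17176841]
```

View pics/lz5.png

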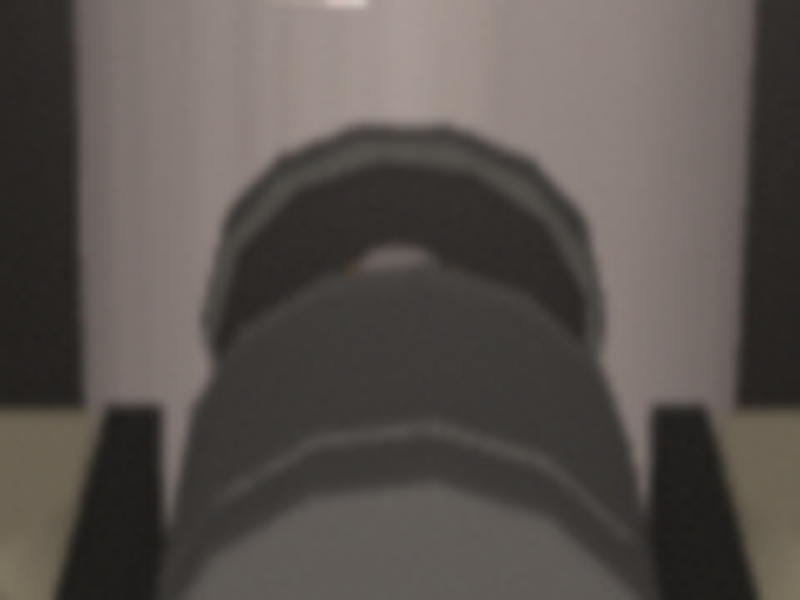

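Run:
```python
from h import *
import pickle
m=pickle.load(open('pics/lwrist.pkl','rb'))
for z in(.096,.098,.1): print(plane('wrist',(326,270.0),z,m)[1]+.0155)
# collar -y edge row 230+125/6.67 (top outer z .072) ; seal -y edge row 230+163/6.67 z .076 r .0145
print('collar',plane('wrist',(325.3,248.7),.072,m)[1]+.016,'seal',plane('wrist',(325.3,254.5),.076,m)[1]+.0145)
# scene y: seen along -x mostly
```

```text
0.13907029613508198
0.13833383332883642
0.1375973705225909
collar 0.1369820210871722 seal 0.13726107630524775
```

Call:
jog_arm --motion '[{"dx": 0.002,"dy": 0.0007,"dz": -0.0005,"twist": 0},{"dx": 0.004,"dy": 0.0007,"dz": -0.0005,"twist": 0},{"dx": 0.006,"dy": 0.0007,"dz": -0.0005,"twist": 0},{"dx": 0.008,"dy": 0.0007,"dz": -0.0005,"twist": 0},{"dx": 0.008,"dy": 0.0007,"dz": -0.0005,"twist": 0}]'

```text
t: 13.97
eef_pos: [0.5157, 0.1347, 0.0833]
ee_rot: [0.373, 1.57, -2.68]
force: [0.2, -0.4, -0.1]
width: 0.0298
```

Call:
jog_arm --motion '[{"dx": 0.001,"dy": 0,"dz": 0,"twist": 0},{"dx": 0.002,"dy": 0,"dz": 0,"twist": 0},{"dx": 0.003,"dy": 0,"dz": 0,"twist": 0}]'

```text
t: 14.22
eef_pos: [0.516, 0.1349, 0.0808]
ee_rot: [-3.074, 1.571, 0.157]
force: [-1.4, -0.3, 3.1]
width: 0.0302
```

Call:
jog_arm --motion '[{"dx": 0.001,"dy": 0,"dz": 0,"twist": 0},{"dx": 0.002,"dy": 0,"dz": 0,"twist": 0}]'

```text
t: 14.38
eef_pos: [0.5169, 0.1353, 0.0797]
ee_rot: [-2.853, 1.569, 0.379]
force: [-1.2, 1.3, 9.4]
width: 0.03
```

Call:
jog_arm --motion '[{"dx": 0.001,"dy": 0,"dz": 0,"twist": 0},{"dx": 0.002,"dy": 0,"dz": 0,"twist": 0}]'

```text
t: 14.55
eef_pos: [0.5175, 0.1356, 0.0781]
ee_rot: [-2.835, 1.567, 0.397]
force: [0.3, 0.4, 5.5]
width: 0.0301
```

Call:
jog_arm --motion '[{"dx": 0.001,"dy": 0,"dz": 0,"twist": 0},{"dx": 0.002,"dy": 0,"dz": 0,"twist": 0},{"dx": 0.003,"dy": 0,"dz": 0,"twist": 0}]'

```text
t: 14.8
eef_pos: [0.5164, 0.1352, 0.0739]
ee_rot: [-2.632, 1.57, 0.599]
force: [0.6, 2.1, 0.6]
width: 0.0301
```

Call:
jog_arm --motion '[{"dx": 0.001,"dy": 0,"dz": 0,"twist": 0},{"dx": 0.002,"dy": 0,"dz": 0,"twist": 0},{"dx": 0.003,"dy": 0,"dz": 0,"twist": 0}]'

```text
t: 15.05
eef_pos: [0.5153, 0.1345, 0.0701]
ee_rot: [0.374, 1.569, -2.678]
force: [0.2, -0.4, -1.2]
width: 0.0299
```

```bash
python3 w.py n wrist scene side
python3 - <<'E'
from h import *
S=np.load('pics/nscene.npy');D=np.load('pics/nside.npy');W=np.load('pics/nwrist.npy')
save(np.vstack([np.hstack([cv2.resize(S[160:260,380:500],(400,333),interpolation=cv2.INTER_CUBIC),cv2.resize(D[280:380,200:320],(400,333),interpolation=cv2.INTER_CUBIC)]),cv2.resize(W[180:340,160:480],(800,400))[:267]]),'nz')
E
```

```text
15.05 [ 0.624  0.256 -0.475 -0.    -0.841 -0.534] [0.51530112 0.13450171 0.07009171] [ 0.16 -0.4  -1.17] 0.029863083682717277
[[-1.40e-03  8.91e-02 -9.96e-01]
 [-7.00e-04 -9.96e-01 -8.91e-02]
 [-1.00e+00  6.00e-04  1.40e-03]]
```

View pics/nz.png

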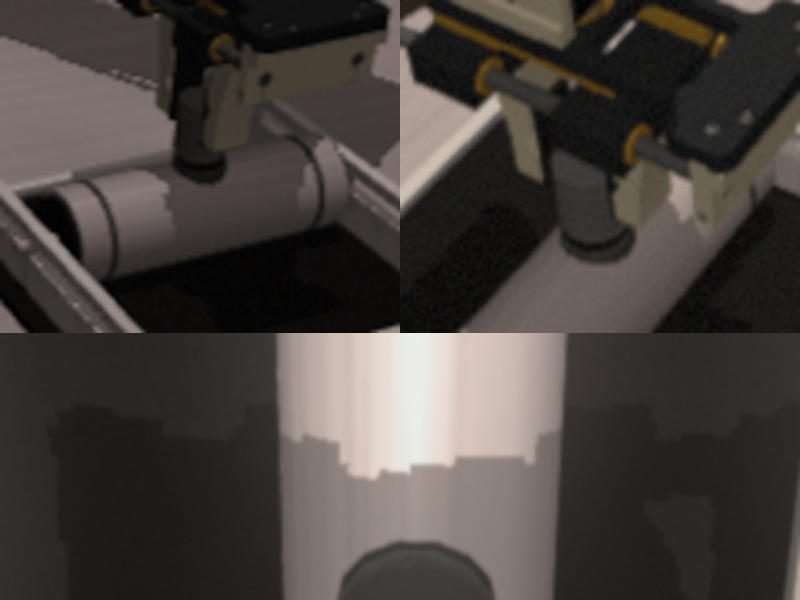

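It clicked: the force peaked at 9.4 N and then dropped to about 0. The cap now sits just above the collar and looks upright. Next I press through the seal.

Call:
jog_arm --motion '[{"dx": 0.001,"dy": 0,"dz": 0,"twist": 0},{"dx": 0.002,"dy": 0,"dz": 0,"twist": 0},{"dx": 0.003,"dy": 0,"dz": 0,"twist": 0},{"dx": 0.003,"dy": 0,"dz": 0,"twist": 0}]'

```text
t: 15.53
eef_pos: [0.516, 0.1347, 0.068]
ee_rot: [2.049, 1.571, -1.003]
force: [-2.4, -1.1, 4.8]
width: 0.0299
```

Call:
jog_arm --motion '[{"dx": 0.001,"dy": 0,"dz": 0,"twist": 0},{"dx": 0.002,"dy": 0,"dz": 0,"twist": 0},{"dx": 0.002,"dy": 0,"dz": 0,"twist": 0}]'

```text
t: 15.78
eef_pos: [0.5162, 0.1347, 0.0664]
ee_rot: [2.865, 1.57, -0.187]
force: [-2.3, -0.0, 7.2]
width: 0.0301
```

Call:
jog_arm --motion '[{"dx": 0.001,"dy": 0,"dz": 0,"twist": 0},{"dx": 0.002,"dy": 0,"dz": 0,"twist": 0},{"dx": 0.002,"dy": 0,"dz": 0,"twist": 0}]'

```text
t: 16.03
eef_pos: [0.5165, 0.1348, 0.0648]
ee_rot: [3.015, 1.57, -0.036]
force: [-1.9, -0.9, 9.4]
width: 0.0299
```

Call:
jog_arm --motion '[{"dx": 0.001,"dy": 0,"dz": 0,"twist": 0},{"dx": 0.002,"dy": 0,"dz": 0,"twist": 0},{"dx": 0.002,"dy": 0,"dz": 0,"twist": 0}]'

```text
t: 16.28
eef_pos: [0.5176, 0.135, 0.0646]
ee_rot: [3.126, 1.567, 0.075]
force: [-4.2, -2.2, 22.2]
width: 0.0303
```

Call:
jog_arm --motion '[{"dx": 0.001,"dy": 0,"dz": 0,"twist": 0},{"dx": 0.002,"dy": 0,"dz": 0,"twist": 0},{"dx": 0.002,"dy": 0,"dz": 0,"twist": 0}]'

```text
t: 16.53
eef_pos: [0.5189, 0.1352, 0.0643]
ee_rot: [-3.115, 1.565, 0.118]
force: [-6.0, -3.7, 34.2]
width: 0.0301
```

Bottomed out: the force rises steeply with no more travel. I'll ease off to about 20 N and trim the sideways load, then check.

Call:
jog_arm --motion '[{"dx": -0.001,"dy": 0,"dz": 0.001,"twist": 0},{"dx": -0.0015,"dy": 0,"dz": 0.0015,"twist": 0},{"dx": -0.0015,"dy": 0,"dz": 0.0015,"twist": 0},{"dx": -0.0015,"dy": 0,"dz": 0.0015,"twist": 0}]'

```text
t: 16.87
eef_pos: [0.5165, 0.1349, 0.0643]
ee_rot: [-3.066, 1.566, 0.166]
force: [-3.6, -2.7, 23.3]
width: 0.0299
```

```bash
python3 w.py p wrist scene side
python3 - <<'E'
from h import *
S=np.load('pics/pscene.npy');D=np.load('pics/pside.npy');W=np.load('pics/pwrist.npy')
g=cv2.cvtColor(W,cv2.COLOR_RGB2GRAY)
for v in (200,225,250):
    d=np.diff(cv2.GaussianBlur(g[v].reshape(1,-1),(5,1),0).ravel().astype(int));print(v,240+np.argmax(d[240:300]),360+np.argmin(d[360:410]))
save(np.vstack([np.hstack([cv2.resize(S[160:260,380:500],(400,333),interpolation=cv2.INTER_CUBIC),cv2.resize(D[280:380,200:320],(400,333),interpolation=cv2.INTER_CUBIC)]),cv2.resize(W[180:340,160:480],(800,400))[:267]]),'pz')
E
```

```text
16.8667 [ 0.625  0.262 -0.485  0.003 -0.819 -0.536] [0.51651779 0.13494945 0.06430639] [-3.58 -2.67 23.34] 0.02986942348501691
[[ 4.400e-03  9.070e-02 -9.959e-01]
 [ 7.000e-04 -9.959e-01 -9.070e-02]
 [-1.000e+00 -3.000e-04 -4.500e-03]]
200 271 389
225 272 387
250 273 386
```

View pics/pz.png

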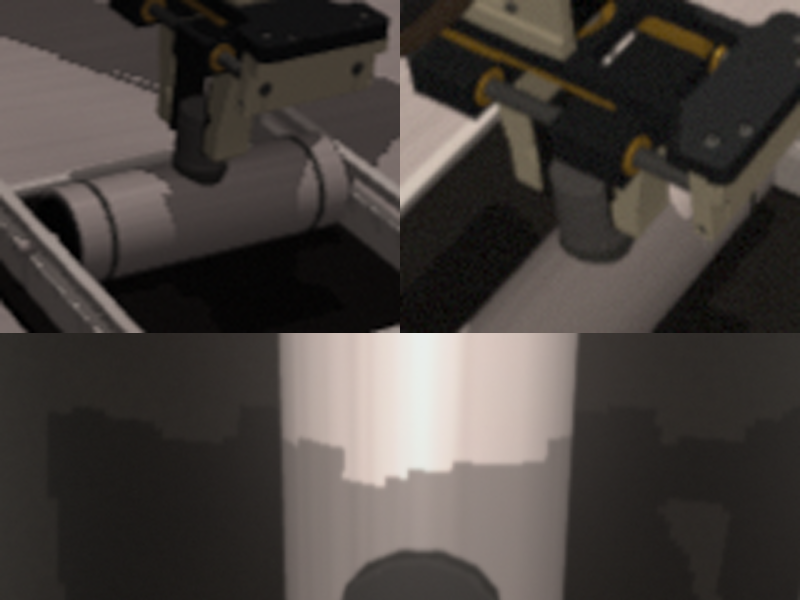

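Run:
```python
from ang import *
meas('p',(326,300),edges=((273.5,250),(386.5,250)))
meas('n',(326,300),edges=((271.5,250),(382.5,250)))
W=np.load('pics/nwrist.npy');g=cv2.cvtColor(W,cv2.COLOR_RGB2GRAY)
d=np.diff(cv2.GaussianBlur(g[250].reshape(1,-1),(5,1),0).ravel().astype(int));print(240+np.argmax(d[240:300]),360+np.argmin(d[360:410]))
D=np.load('pics/pside.npy');save(cv2.resize(D[315:365,235:285],(600,600),interpolation=cv2.INTER_CUBIC),'pz2')
```

```text
axle x_t 0.5235689843307906 0.5246907202169564 theta deg 1.860450994198191 tip [0.5172967  0.12681072 0.09397048] tip y_t 0.08399778089064472 axle world at tip y [0.51548475 0.12666175 0.        ]
axle x_t 0.5239542788303798 0.5244618200821692 theta deg 0.6304493558135009 tip [0.51598672 0.12903061 0.09399661] tip y_t 0.08631754414451695 axle world at tip y [0.51537261 0.12898012 0.        ]
272 382
```

View pics/pz2.png

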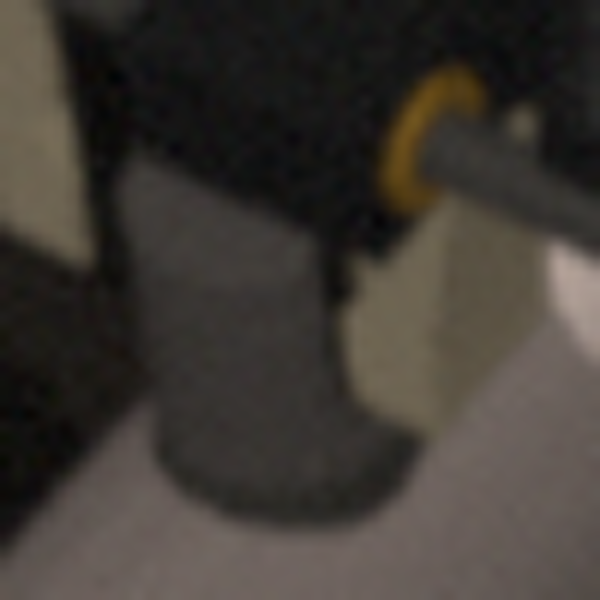

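The rim is seated on the collar with no dark seal gap, and the axle hasn't moved. I'll hold briefly to confirm it's steady.

Call:
jog_arm --motion '[{"dx": 0,"dy": 0,"dz": 0,"twist": 0},{"dx": 0,"dy": 0,"dz": 0,"twist": 0},{"dx": 0,"dy": 0,"dz": 0,"twist": 0},{"dx": 0,"dy": 0,"dz": 0,"twist": 0},{"dx": 0,"dy": 0,"dz": 0,"twist": 0},{"dx": 0,"dy": 0,"dz": 0,"twist": 0}]'

```text
t: 17.52
eef_pos: [0.5165, 0.1349, 0.0643]
ee_rot: [-3.084, 1.566, 0.149]
force: [-2.9, -2.5, 23.3]
width: 0.03
```

```bash
python3 -c "
from station import arm
print(arm.job_done())"
```

```text
the job is handed in; nothing more can be done
None
```

I rolled the drum until the stud stood upright, pressed the cap on past its click and down onto the collar, and handed in at about 17.5 s while still holding it. No verdict was reported.

- **Roller:** the stud started at about 54.6° and measured about 1.3° from vertical after the push. The axle moved 28 mm, which fits rolling without skidding. With the cap pressed on, the axle was still in the same place.
- **Cap:** the force peaked at 9.4 N with the rim about 15 mm above the collar, then dropped to about 0 (the click). It rose from 4.8 to 9.4 N through the seal, then steeply with no more travel. That put the tool within 0.6 mm of the height expected for fully home.
- **Final hold:** steady at about 23 N downward with a 45 N grip setting. The last pictures show the rim on the collar with no gap.

Some checks disagreed or were not clean:
- **Fingertip offset:** the fingertips sat about 29 mm higher than the stated tool offset, so my first push passed over the stud without touching it. I measured the offset from the pictures and used that.
- **Camera agreement:** the scene and side cameras differed by several millimetres (up to about 13 mm at the bung), so I relied on the wrist camera for alignment.
- **Sideways load:** about 4 N of sideways force remained in the final hold. While bottoming out, the push briefly reached 34 N before I eased it off.
- **Bystanders:** I did not re-measure the bung, jar or spanner at the end, but nothing came near them.

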